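# Make up two change-over kits at the bonding bench

### The arm

A 6-joint arm with a two-finger parallel gripper is mounted at the origin on the work surface. World frame = base frame: x ahead of the robot, y to its left, z up, the work surface at z = 0. Lengths are in m, angles in degrees, forces in N, time in s.
With the tool pointing down it reaches from about 0.425 to 1.125 m from the base axis. Payload 14.9 kg.
Tool frame: the origin (TCP) lies midway between the tips of the shut fingers; the grasp point (between the pads) lies 19 mm behind it; z points along the fingers, y is the line along which they close (so a half turn about z gives the same grasp; the last joint's range is limited). The gripper opens to 91 mm and grips with 3 to 60 N. Pads are 32 mm wide; open, the fingers measure 118 mm over their backs; the gripper's body (76 mm by 178 mm) begins 60 mm behind the grasp point.
Start: joints at [-1.908, 21.709, 99.362, -0, 58.929, -1.908], TCP at [0.7, -0, 0.18] pointing down, gripper open.
Joint ranges: [-158.91, 158.91], [-42.39, 125.64], [0.06, 152.35], [-60.88, 240.88], [17.5, 164.5], [-176.32, 176.32]. Speed limits (degrees/s): [108.29, 108.29, 136.94, 180, 180, 180].

### API

Orientations are given as [roll, pitch, yaw] about the fixed x, y, z axes, in that order (R = Rz(yaw) Ry(pitch) Rx(roll)).
In Python, from cell import robot gives the robot as it stands. The module is installed in compiled form; this text tells all that it offers.
- The arm moves only by the tool step_arm, never from a script. Its argument "rows" is a list of rows, each an object with "dp": the shift along the tool's x, y, z normalised to -1 to 1, where 1 is 25 mm, a list of three; "rot": the turn, a rotation vector about the tool's x, y, z normalised to -1 to 1, where 1 is 10 degrees, a list of three; "fingers": the opening, from 0 (shut) to 1 (fully open). A call has 1 to 12 rows; each row shifts and turns the commanded pose from where the row before left it, along the tool's axes as they then stand; what a row does not reach is not made up. A row lasts 1/8 s, in which the tool goes at most 62.5 mm and 10.7 degrees, less where a joint would pass 70% of its speed; a pose out of reach is approached as far as the arm can. A call with a number of a shift or a turn outside -1 to 1 is refused whole. A call with a gripper value outside its range is refused whole. The fingers move at their own pace and stop on an object; the grip force is fixed at half the most. Time passes only in rows, so rows that do not move let the fingers close. It gives the time, the measured TCP pose, the force, the opening and the grip force at its end, in the units of the state.
- robot.state(): the state, without advancing time (a new reading comes with each control period).
- robot.capture(name): name is "scene" or "side" or "wrist"; returns a dict with "frame" (420x560x3 uint8, blue, green, red), "camera_matrix" (3x3 intrinsics, pixels), "pose" (4x4, takes a point from camera to world coordinates); the wrist camera has in their place "mount" (4x4, takes a point from camera to tool coordinates, whose origin is the TCP and whose axes are the flange's). Camera axes: x right, y down, z forward; pixel columns grow to the right and rows downward; lengths in m; the calibration is good to about 2 mm. A picture is of the moment at which its call begins: read the wrist's pose just before it. There is no depth.
- robot.finish_job(): hands the job in; it is judged then, once.
The state is a dict: "t": time; "q": joint angles; "joint_vel": joint speeds; "joint_torque": joint torques, N m; "tool_pos": TCP position; "ee_rot": TCP orientation; "contact_force": force on the tool from outside, world axes, zero at the start; "wrist_torque": the same for the moment, N m; "grip_width": opening from 0.0 (shut) to 1.0 (fully open); "gripper_force": force on a finger pad.
Only numpy, scipy, OpenCV 4.12 (cv2) and the standard library are available. Lean on these libraries where they do the work, as an engineer would, in place of code of your own. Each camera call takes 0.05 s, during which the arm holds its last target. There are 200 camera calls.

### The job

Make up two change-over kits for the bonding machines from the stock on the bench. The two-pocket tray gets the big reel, in its large pocket, and the lens tube, in its smaller one; the three-pocket tray gets the small reel, the slotted block and the sleeve, one to a pocket in any order. Set every part down upright and flat on the pocket floor without dropping it, and leave the bottle and the screwdriver where they are.

Things in the scene. Friction and masses are not known exactly. Their poses are not given: they have to be found in the camera images.
- tray2: Blue kit tray with two pockets in a row along its own x, fixed to the bench: 151 mm (x) by 86 mm (y), walls and divider 3 mm thick and 12 mm high, floor 3 mm thick. Origin: centre of the underside, on the bench (z = 0), z up. The large pocket (82 x 80 mm inside) is centred at own x = -31.5 mm, y = 0; the smaller pocket (60 x 80 mm) at x = +42.5 mm.
- tray3: Blue kit tray with three equal pockets in a row along its own x, fixed to the bench: 210 mm (x) by 80 mm (y), walls and dividers 3 mm thick and 12 mm high, floor 3 mm thick. Origin: centre of the underside, on the bench (z = 0), z up. The pockets (66 x 74 mm inside) are centred at own x = -69, 0 and +69 mm, y = 0.
- big_reel: The bigger of two empty white plastic reels, standing on its flange, axis upright: flanges 62 mm in diameter and 8 mm thick at top and bottom, hub between them 46 mm in diameter, 40 mm high in all. Origin: centre of the underside, z up (axis). About 0.12 kg. Too large for any pocket but the large one of the two-pocket tray.
- small_reel: The smaller white plastic reel, standing on its flange: flanges 40 mm in diameter and 8 mm thick, hub 28 mm in diameter, 36 mm high in all. Origin: centre of the underside, z up (axis). About 0.05 kg.
- lens_tube: Lens tube for the camera, standing upright, lens up: black barrel 38 mm in diameter and 40 mm high with a thin bright band, above it a dark neck 30 mm in diameter up to 56 mm. Origin: centre of the underside, z up (axis). About 0.11 kg.
- slot_block: Steel slotted block (workholder): 44 mm (own x) by 34 mm (own y), 37 mm high; a slot 14 mm wide and 21 mm deep, open at the top, runs along its x. Origin: centre of the underside, z up. About 0.3 kg. Best gripped over the two outer long faces, across its own y.
- sleeve: Plain aluminium sleeve (short tube) standing on end: 44 mm outside and 28 mm inside diameter, 36 mm high. Origin: centre of the underside, z up (axis). About 0.12 kg.
- bottle: Bystander: squat white closed bottle with a grey cap, 60 mm in diameter and 80 mm high, standing beyond the stock. Origin: centre of the underside.
- screwdriver: Bystander: screwdriver 160 mm long lying on the bench beyond the stock, roughly along world y, under 35 mm high. Origin on the bench near the middle of its length; its own x runs from handle to tip.
Mind the look-alikes: they are no part of the job. What is shaped like the small_reel but purple or turquoise is not meant.

How it is judged (in metres and radians):
At the end, for the whole second after the job is handed in: Two-pocket tray: big reel in the large pocket, lens tube in the smaller one. Three-pocket tray: small reel, slotted block and sleeve, one to a pocket. Each upright within 0.1 rad, within 3 mm of the tray floor, inside its pocket (its play plus 2 mm), let go and at rest (x of big_reel in the frame of tray2 between -0.0435 and -0.0195 m and y of big_reel in the frame of tray2 between -0.012 and 0.012 m and x of lens_tube in the frame of tray2 between 0.0285 and 0.0565 m and y of lens_tube in the frame of tray2 between -0.024 and 0.024 m and (x of small_reel in the frame of tray3 between -0.084 and -0.054 m or x of small_reel in the frame of tray3 between -0.015 and 0.015 m or x of small_reel in the frame of tray3 between 0.054 and 0.084 m) and y of small_reel in the frame of tray3 between -0.019 and 0.019 m and (x of slot_block in the frame of tray3 between -0.086 and -0.052 m or x of slot_block in the frame of tray3 between -0.017 and 0.017 m or x of slot_block in the frame of tray3 between 0.052 and 0.086 m) and y of slot_block in the frame of tray3 between -0.022 and 0.022 m and (x of sleeve in the frame of tray3 between -0.082 and -0.056 m or x of sleeve in the frame of tray3 between -0.013 and 0.013 m or x of sleeve in the frame of tray3 between 0.056 and 0.082 m) and y of sleeve in the frame of tray3 between -0.017 and 0.017 m and horizontal distance between small_reel and slot_block above 0.0445 m and horizontal distance between each of small_reel, slot_block and sleeve above 0.0445 m and z of big_reel in the frame of tray2 between 0 and 0.006 m and angle between each of big_reel, lens_tube, small_reel, slot_block, sleeve's own z axis and vertical below 0.1 rad and linear speed of each of big_reel, lens_tube, small_reel, slot_block, sleeve below 0.02 m/s and angular speed of each of big_reel, lens_tube, small_reel, slot_block, sleeve below 0.2 rad/s and contact force between each of big_reel, lens_tube, small_reel, slot_block, sleeve and the fingers below 0.05 N and z of lens_tube in the frame of tray2 between 0 and 0.006 m and z of small_reel in the frame of tray3 between 0 and 0.006 m and z of slot_block in the frame of tray3 between 0 and 0.006 m and z of sleeve in the frame of tray3 between 0 and 0.006 m); the robot touches nothing.
It fails at once if a part is dropped (falls free by more than about 25 mm) or thrown ((contact force between big_reel and the fingers below 0.05 N and contact force between big_reel and anything else below 0.05 N and linear speed of big_reel above 0.7 m/s) or (contact force between lens_tube and the fingers below 0.05 N and contact force between lens_tube and anything else below 0.05 N and linear speed of lens_tube above 0.7 m/s) or (contact force between small_reel and the fingers below 0.05 N and contact force between small_reel and anything else below 0.05 N and linear speed of small_reel above 0.7 m/s) or (contact force between slot_block and the fingers below 0.05 N and contact force between slot_block and anything else below 0.05 N and linear speed of slot_block above 0.7 m/s) or (contact force between sleeve and the fingers below 0.05 N and contact force between sleeve and anything else below 0.05 N and linear speed of sleeve above 0.7 m/s)).
It fails at once if the bottle is pushed away by more than 30 mm (distance of bottle from where it was at the start of the episode above 0.03 m).
It fails at once if the screwdriver is pushed away by more than 30 mm (distance of screwdriver from where it was at the start of the episode above 0.03 m).
It also fails if it takes over 128 s, if anything falls off the work surface, if the arm or the gripper's body presses on something with over 40 N, if the wrist force passes 120 N, or if a joint passes its speed limit or range.

## Working session

There is one attempt and no reset: what is moved stays moved. The work goes in short steps, Python scripts to look and compute and a tool call to move; the robot and the scene stay as the last step left them, time stands still between calls to the robot, and variables do not carry over. Pictures are saved under pics/ and viewed, at most 14 in all, crops included, and the job is handed in when it is done.

Besides the shell and the picture viewer there is one more tool, called after ">>>" in YAML: its name, and indented under it one key for each argument. step_arm: Moves the arm, as the interface text tells. Scaled input: -1 to 1 covers 25 mm each way for a shift and 10 degrees each way for a turn. Its arguments: {"type":"object","properties":{"rows":{"type":"array","items":{"type":"object","properties":{"dp":{"type":"array","items":{"type":"number","minimum":-1,"maximum":1}},"rot":{"type":"array","items":{"type":"number","minimum":-1,"maximum":1}},"fingers":{"type":"number"}}}}},"required":["rows"]}

```bash
mkdir -p pics; python3 - <<'E'
from cell import robot
import cv2,json,pickle
d={}
for n in("scene","side","wrist"):
    s=robot.state();c=robot.capture(n);d[n]=(c,s);cv2.imwrite(f"pics/{n}0.png",c["frame"])
    print(n,c["camera_matrix"].round(1).tolist(),(c.get("pose") if "pose" in c else c["mount"]).round(3).tolist())
pickle.dump(d,open("d0.pkl","wb"));print(s)
E
```

```text
scene [[462.1, 0.0, 282.0], [0.0, 462.1, 215.1], [0.0, 0.0, 1.0]] [[-0.528, 0.58, -0.621, 1.179], [0.849, 0.372, -0.374, 0.347], [0.014, -0.725, -0.689, 0.667], [0.0, 0.0, 0.0, 1.0]]
side [[450.5, 0.0, 277.4], [0.0, 450.5, 208.9], [0.0, 0.0, 1.0]] [[0.967, -0.141, 0.211, 0.406], [-0.254, -0.528, 0.81, -0.776], [-0.003, -0.837, -0.547, 0.558], [0.0, 0.0, 0.0, 1.0]]
wrist [[333.2, 0.0, 269.6], [0.0, 333.2, 208.0], [0.0, 0.0, 1.0]] [[-0.0, -0.958, -0.287, 0.082], [1.0, -0.001, 0.001, -0.0], [-0.001, -0.287, 0.958, -0.205], [0.0, 0.0, 0.0, 1.0]]
{'t': 0.1, 'q': array([-1.90571651e+00,  2.17349038e+01,  9.93923979e+01, -1.03979503e-03,
        5.89301150e+01, -1.91022510e+00]), 'joint_vel': array([-0.04970143, -0.07244163, -0.11486163, -0.00837666,  0.10521166,
       -0.12372938]), 'joint_torque': array([ 8.27948297e-04, -7.65040755e+01, -4.35293305e+01,  6.52666739e-02,
        3.98717879e-02, -7.94045559e-05]), 'tool_pos': array([6.99602211e-01, 3.01090647e-05, 1.79160107e-01]), 'ee_rot': array([-1.79942586e+02, -1.02430857e-03,  9.00050451e+01]), 'contact_force': array([ 0.49716816,  0.04286621, -0.24605052]), 'wrist_torque': array([ 0.01831307, -0.04445875,  0.00064754]), 'gripper_force': 0.0, 'grip_width': 1.0030471073064626}
```

View pics/scene0.png

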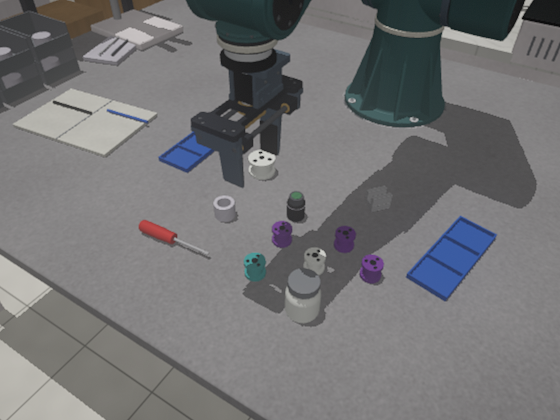

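View pics/side0.png

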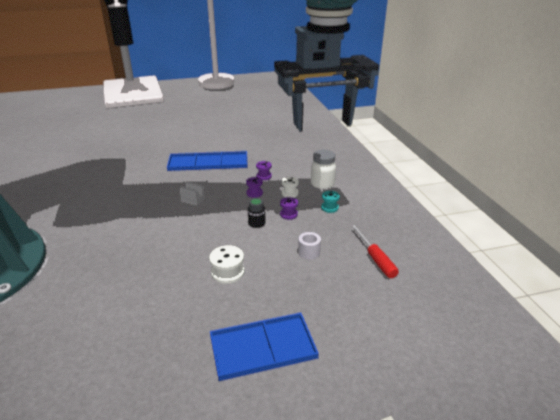

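The stock: big reel at scene (262,163), lens tube (296,206), sleeve (225,209) and slotted block (379,198). tray3 is at (452,257) and tray2 at (188,150), partly hidden. 

There are five reels of the small shape. Purple ones are at scene (282,233), (345,238) and (372,268), turquoise is at (255,266), and white is at (315,259), which is (289,187) in side. Only the white one fits "small white reel". I'll check it in the enlarged crops.

```bash
python3 - <<'E'
import cv2,pickle
d=pickle.load(open("d0.pkl","rb"))
def crop(n,x0,y0,w,h,f,o):
    i=d[n][0]["frame"][y0:y0+h,x0:x0+w]; i=cv2.resize(i,None,fx=f,fy=f,interpolation=cv2.INTER_CUBIC)
    for x in range((x0+19)//20*20,x0+w,20):
        cv2.line(i,(int((x-x0)*f),0),(int((x-x0)*f),5),(0,255,255),1);cv2.putText(i,str(x),(int((x-x0)*f)-9,16),0,.35,(0,255,255),1)
    for y in range((y0+19)//20*20,y0+h,20):
        cv2.line(i,(0,int((y-y0)*f)),(5,int((y-y0)*f)),(0,255,255),1);cv2.putText(i,str(y),(8,int((y-y0)*f)+4),0,.35,(0,255,255),1)
    cv2.imwrite(o,i)
crop("scene",200,140,200,150,4,"pics/sc1.png")
crop("side",160,145,200,150,4,"pics/si1.png")
E
```

```text
(no output)
```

View pics/sc1.png

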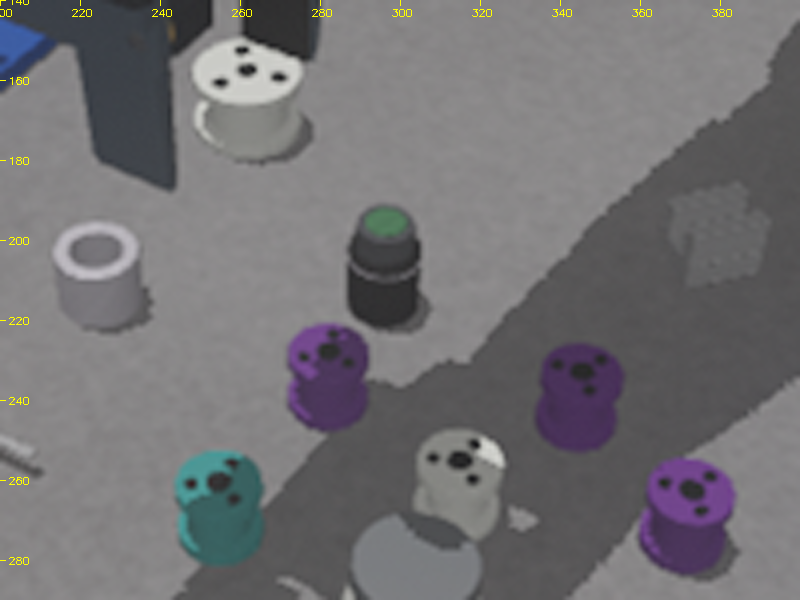

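View pics/si1.png

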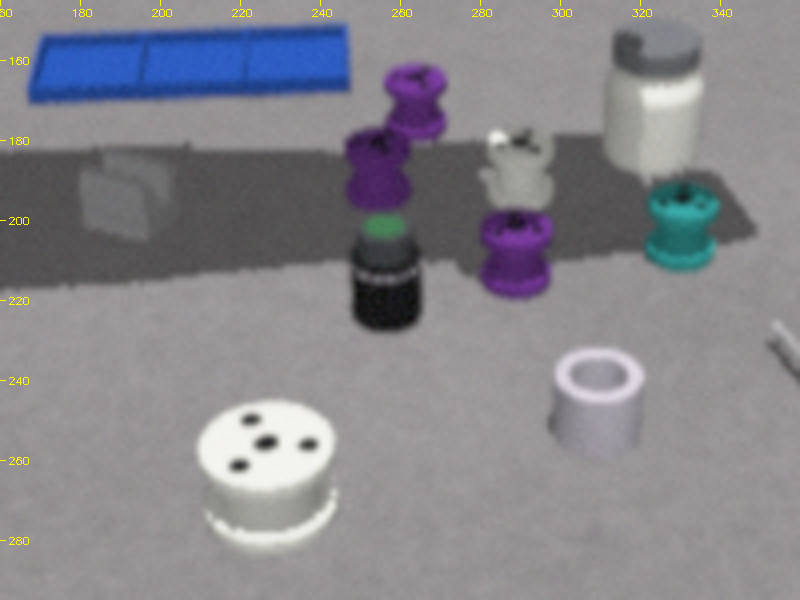

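View pics/wrist0.png

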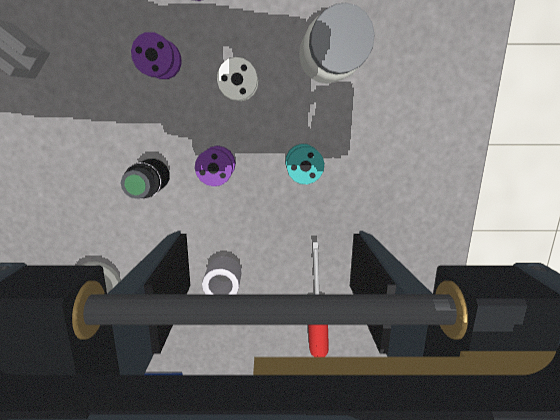

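The crops confirm it. The white reel is at scene (315,255), side (290,180) and wrist (237,79), right in front of the bottle. The others of that shape are purple or turquoise. I'll triangulate now.

```bash
cat > h.py <<'E'
import numpy as np,pickle,cv2
from scipy.spatial.transform import Rotation as R
def rec(c,s):
    if "mount" in c:
        T=np.eye(4);T[:3,:3]=R.from_euler('xyz',s['ee_rot'],degrees=True).as_matrix();T[:3,3]=s['tool_pos'];P=T@c["mount"]
    else:P=c["pose"]
    return c["camera_matrix"],P
def ray(kp,uv):
    K,P=kp;d=P[:3,:3]@np.linalg.inv(K)@[uv[0],uv[1],1];return P[:3,3],d/np.linalg.norm(d)
def tri(*obs):
    A=np.zeros((3,3));b=np.zeros(3)
    for kp,uv in obs:
        o,d=ray(kp,uv);M=np.eye(3)-np.outer(d,d);A+=M;b+=M@o
    X=np.linalg.solve(A,b);return X,[round(1000*float(np.linalg.norm((np.eye(3)-np.outer(ray(k,u)[1],ray(k,u)[1]))@(X-ray(k,u)[0]))),1) for k,u in obs]
def plane(kp,uv,z):
    o,d=ray(kp,uv);return o+d*(z-o[2])/d[2]
def proj(kp,X):
    K,P=kp;p=K@(P[:3,:3].T@(np.atleast_2d(X)-P[:3,3]).T);return (p[:2]/p[2]).T
E
python3 - <<'E'
from h import *
d=pickle.load(open("d0.pkl","rb"));k={n:rec(*d[n]) for n in d};S,I,W=k["scene"],k["side"],k["wrist"]
for n,o in dict(big=[(S,(261.8,157.7)),(I,(226.2,255.8))],sleeve=[(S,(224.2,202.3)),(I,(309.7,238.8)),(W,(220.5,283))],
 lens=[(S,(296.5,195.5)),(I,(256,201.3)),(W,(135,185))],small=[(S,(314.8,255)),(I,(290,180.2)),(W,(237,78.5))],
 pA=[(S,(282,227.7)),(I,(289,200)),(W,(215,165))],pB=[(S,(345.5,232.7)),(I,(254.5,180.5)),(W,(151.5,54.5))],pC=[(S,(372.5,262.5)),(I,(264,164.5))],
 tq=[(S,(255,260.3)),(I,(330.5,193.8)),(W,(305,165))]).items():
    X,e=tri(*o);print(n,X.round(4),e)
for n,u in dict(botS=(303,278)).items(): print(n,plane(S,u,.08).round(3))
print("botI",plane(I,(324,156),.08).round(3),"scrw",[plane(W,u,.01).round(3).tolist() for u in((315,237),(318,350))])
print("block",plane(S,(379,193),.037).round(3),plane(I,(191,189),.037).round(3))
for n,kp,us in(("t3S",S,((462,218),(496,237),(445,297),(407,261))),("t3I",I,((170.5,154),(246.5,151.5),(247.5,168),(167.5,170))),("t2I",I,((210,323),(300,315),(317,352),(220,376)))):
    print(n,[plane(kp,u,.012).round(3)[:2].tolist() for u in us])
E
```

```text
big [ 0.4769 -0.1332  0.0386] [0.7, 0.7]
sleeve [ 0.6414 -0.1165  0.0338] [1.7, 1.6, 0.6]
lens [0.5639 0.008  0.0558] [1.3, 0.9, 0.8]
small [0.6676 0.1094 0.0358] [0.8, 0.7, 0.2]
pA [0.6416 0.0238 0.0371] [0.9, 0.5, 1.0]
pB [0.5864 0.1311 0.0354] [1.3, 1.4, 0.3]
pC [0.6271 0.2054 0.0348] [1.2, 1.2]
tq [0.737  0.0249 0.0368] [1.0, 0.8, 0.6]
botS [0.756 0.134 0.08 ]
botI [0.756 0.124 0.08 ] scrw [[0.754, -0.067, 0.01], [0.765, -0.23, 0.01]]
block [0.444 0.14  0.037] [0.439 0.126 0.037]
t3S [[0.395, 0.308], [0.413, 0.381], [0.611, 0.34], [0.568, 0.254]]
t3I [[0.405, 0.372], [0.609, 0.334], [0.592, 0.238], [0.392, 0.281]]
t2I [[0.429, -0.262], [0.573, -0.283], [0.575, -0.36], [0.429, -0.365]]
```

>>> step_arm:
  rows:
    - {"dp": [0.47,-1,-0.3],"rot": [0,0,0],"fingers": 0.8}
    - {"dp": [0.47,-1,-0.3],"rot": [0,0,0],"fingers": 0.8}
    - {"dp": [0.47,-1,-0.3],"rot": [0,0,0],"fingers": 0.8}
    - {"dp": [0.47,-1,-0.3],"rot": [0,0,0],"fingers": 0.8}
    - {"dp": [0.47,-1,-0.3],"rot": [0,0,0],"fingers": 0.8}
    - {"dp": [0.47,-1,-0.3],"rot": [0,0,0],"fingers": 0.8}
    - {"dp": [0,0,0],"rot": [0,0,0],"fingers": 0.8}
    - {"dp": [0,0,0],"rot": [0,0,0],"fingers": 0.8}

```text
t: 1.15
tool_pos: [0.5505, 0.0704, 0.2247]
ee_rot: [180.0, 0.0, 90.0]
contact_force: [0.6, -0.2, -0.2]
grip_width: 0.798
gripper_force: 0.0
```

```bash
cat > snap.py <<'E'
import sys,pickle,cv2
from cell import robot
n,o=sys.argv[1:3];s=robot.state();c=robot.capture(n);pickle.dump((c,s),open(f"{o}.pkl","wb"));cv2.imwrite(f"pics/{o}.png",c["frame"])
E
python3 snap.py wrist w1
```

>>> step_arm:
  rows:
    - {"dp": [1,-0.4,0],"rot": [0,0,0],"fingers": 0.8}
    - {"dp": [1,-0.4,0],"rot": [0,0,0],"fingers": 0.8}
    - {"dp": [1,-0.4,0],"rot": [0,0,0],"fingers": 0.8}
    - {"dp": [1,-0.4,0],"rot": [0,0,0],"fingers": 0.8}
    - {"dp": [1,-0.4,0],"rot": [0,0,0],"fingers": 0.8}
    - {"dp": [0,0,0],"rot": [0,0,0],"fingers": 0.8}
    - {"dp": [0,0,0],"rot": [0,0,0],"fingers": 0.8}

```text
t: 2.08
tool_pos: [0.5005, 0.1951, 0.2245]
ee_rot: [-180.0, 0.0, 90.0]
contact_force: [0.5, -0.2, 0.4]
grip_width: 0.799
gripper_force: 0.0
```

```bash
python3 snap.py wrist w2
```

```text
(no output)
```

View pics/w1.png

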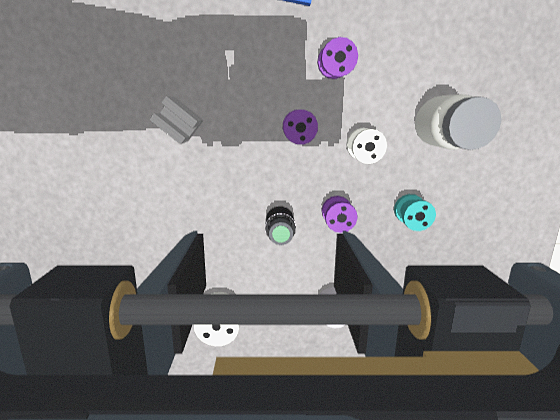

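View pics/w2.png

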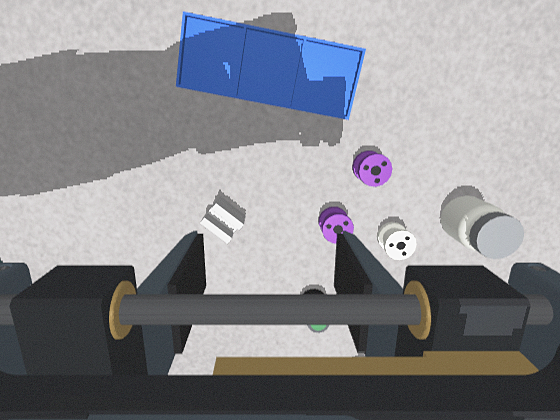

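```bash
python3 - <<'E'
import cv2,pickle,numpy as np
def crop(n,x0,y0,w,h,f):
    i=pickle.load(open(n+".pkl","rb"))[0]["frame"][y0:y0+h,x0:x0+w]; i=cv2.resize(i,None,fx=f,fy=f,interpolation=cv2.INTER_CUBIC)
    for x in range((x0+9)//10*10,x0+w,10):
        cv2.line(i,(int((x-x0)*f),0),(int((x-x0)*f),4),(0,0,255),1);(x%20==0) and cv2.putText(i,str(x),(int((x-x0)*f)-9,14),0,.35,(0,0,255),1)
    for y in range((y0+9)//10*10,y0+h,10):
        cv2.line(i,(0,int((y-y0)*f)),(4,int((y-y0)*f)),(0,0,255),1);(y%20==0) and cv2.putText(i,str(y),(6,int((y-y0)*f)+4),0,.35,(0,0,255),1)
    return i
m=np.zeros((600,780,3),np.uint8);m[:345]=crop("w2",140,5,260,115,3);m[350:590,:384]=crop("w1",144,92,64,40,6) if 1 else 0
b=crop("w1",142,92,64,52,4.8);c=crop("w2",190,190,64,52,4.8);m[348:]=0
m[348:348+b.shape[0],:b.shape[1]]=b;m[348:348+c.shape[0],390:390+c.shape[1]]=c
cv2.imwrite("pics/m1.png",m)
E
```

```text
(no output)
```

View pics/m1.png

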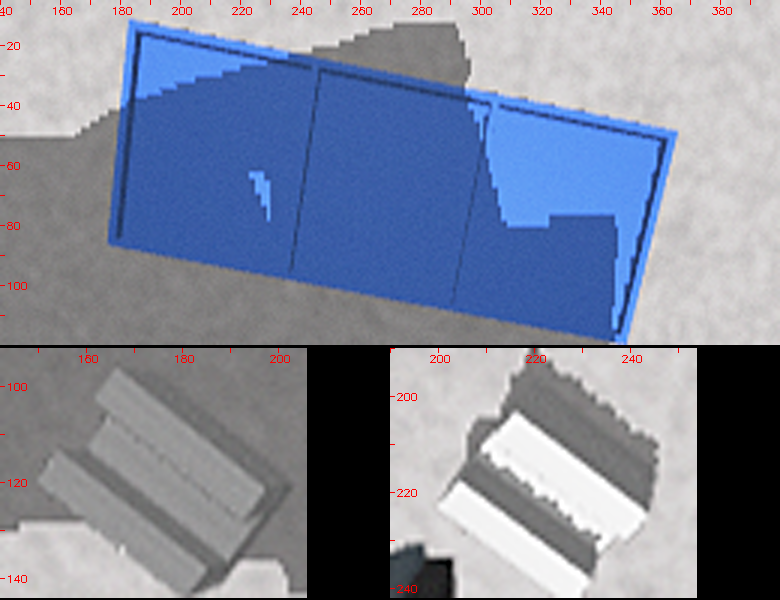

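```bash
python3 - <<'E'
from h import *
w1,w2=[rec(*pickle.load(open(n+".pkl","rb"))) for n in("w1","w2")]
d=pickle.load(open("d0.pkl","rb"));S,I=rec(*d["scene"]),rec(*d["side"])
a=[(166.2,96.2),(197.2,121.6),(180.5,143.5),(150.3,119.5)];b=[(216,202.9),(243.8,224.2),None,(200.4,222.7)]
for i in(0,1,3):
    X,e=tri((w1,a[i]),(w2,b[i]));print("blk",X.round(4),e)
def fit(L,uv,kp,z):
    P=np.array([plane(kp,u,z)[:2] for u in uv]);L=np.array(L);c=P.mean(0);l=L.mean(0)
    H=((L-l).T@(P-c));th=np.arctan2(H[0,1]-H[1,0],H[0,0]+H[1,1]);Rm=np.array([[np.cos(th),-np.sin(th)],[np.sin(th),np.cos(th)]])
    t=c-Rm@l;print(t.round(4),np.degrees(th).round(2),(1000*np.linalg.norm(P-(L@Rm.T+t),axis=1)).round(1));return t,th
q=[(-22,17),(22,17),(22,-17),(-22,-17)]
q=np.array(q)/1000
fit(q,a,w1,.037);fit(q[[0,1,3]],[b[0],b[1],b[3]],w2,.037)
t3=np.array([(-105,40),(105,40),(105,-40),(-105,-40)])/1000;u3=[(183.3,11.7),(365.7,49),(348.7,119.3),(176.3,86)]
t,th=fit(t3,u3,w2,.012)
for n,z in(("rim",.012),("fl",.003)):
  c=np.array([[t[0]+np.cos(th)*x-np.sin(th)*y,t[1]+np.sin(th)*x+np.cos(th)*y,z] for x,y in t3]);print(n,proj(I,c).round(1).tolist(),proj(S,c).round(1).tolist())
for x in(-.069,0,.069):print("pocket",(t+x*np.array([np.cos(th),np.sin(th)])).round(4))
for n,o in dict(small=[(w1,(369.5,146.5)),(w2,(401,245.5))],lens=[(w1,(281,234)),(w1,(281,234))]).items():
    print(n,plane(o[0][0],o[0][1],.0355 if n=="small" else .056).round(4),tri(*o)[0].round(4) if n=="small" else '')
t2=np.array([(-75.5,43),(75.5,43),(75.5,-43),(-75.5,-43)])/1000
fit(t2,[(210,323),(300,315),(317,352),(220,376)],I,.012)
E
```

```text
blk [0.4345 0.1647 0.0349] [0.0, 0.0]
blk [0.468  0.1371 0.0359] [0.2, 0.2]
blk [0.4141 0.1393 0.0358] [0.2, 0.2]
[0.4412 0.1383] -39.8 [0.9 1.  1.2 1.3]
[0.4412 0.1385] -39.58 [0.4 0.7 0.9]
[0.5006 0.3213] -10.44 [0.5 0.6 0.5 0.7]
rim [[170.2, 152.9], [246.9, 150.2], [247.4, 163.5], [166.3, 166.5]] [[496.5, 234.4], [445.9, 297.6], [406.0, 273.3], [459.4, 215.4]]
fl [[170.6, 155.8], [247.0, 153.1], [247.5, 166.6], [166.8, 169.6]] [[495.0, 237.5], [444.5, 300.7], [405.0, 276.4], [458.2, 218.6]]
pocket [0.4328 0.3338]
pocket [0.5006 0.3213]
pocket [0.5685 0.3088]
small [0.6677 0.1087 0.0355] [0.6673 0.109  0.0378]
lens [0.5643 0.0071 0.056 ] 
[ 0.5014 -0.3175] -2.06 [9.5 8.  3.  8.4]
```

Measured so far, from two views each:

| Thing | x, y (m) | Top (m) | Yaw (deg) |
|---|---|---|---|
| slotted block | .4412, .1384 | about .036 | −39.7 |
| tray3 | .5006, .3213 | – | −10.4 |

Next is a planner that turns waypoints into row numbers.

```bash
cat > plan.py <<'E'
# usage: plan.py x,y,z,psi,n ...   chained waypoints; prints row (dp,rot) to repeat n times
import sys,numpy as np
from cell import robot
from scipy.spatial.transform import Rotation as R
s=robot.state();p=np.array(s['tool_pos']);r=np.array(s['ee_rot']);psi=r[2];print("now",p.round(4),r.round(2),round(s['t'],2))
if abs(abs(r[0])-180)>2: print("TILT")
for w in sys.argv[1:]:
    x,y,z,ps,n=map(float,w.split(','));n=int(n);d=(ps-psi+180)%360-180
    Rm=lambda a:R.from_euler('xyz',[180,0,a],degrees=True).as_matrix()
    M=sum(Rm(psi+d*k/n) for k in range(n));dp=np.linalg.solve(M,np.array([x,y,z])-p)/.025
    print(n,"x dp",dp.round(3).tolist(),"rot",round(-d/n/10,3));p=np.array([x,y,z]);psi=ps
E
python3 plan.py .4412,.1384,.1,140.3,6 .4412,.1384,.0135,140.3,5
```

```text
now [0.5005 0.1949 0.2245] [-1.7998e+02  1.0000e-02  8.9970e+01] 2.12
6 x dp [-0.217, -0.52, 0.83] rot -0.839
5 x dp [0.0, -0.0, 0.692] rot -0.0
```

>>> step_arm:
  rows:
    - {"dp": [-0.217,-0.52,0.83],"rot": [0,0,-0.839],"fingers": 0.75}
    - {"dp": [-0.217,-0.52,0.83],"rot": [0,0,-0.839],"fingers": 0.75}
    - {"dp": [-0.217,-0.52,0.83],"rot": [0,0,-0.839],"fingers": 0.75}
    - {"dp": [-0.217,-0.52,0.83],"rot": [0,0,-0.839],"fingers": 0.75}
    - {"dp": [-0.217,-0.52,0.83],"rot": [0,0,-0.839],"fingers": 0.75}
    - {"dp": [-0.217,-0.52,0.83],"rot": [0,0,-0.839],"fingers": 0.75}
    - {"dp": [0,0,0],"rot": [0,0,0],"fingers": 0.75}
    - {"dp": [0,0,0],"rot": [0,0,0],"fingers": 0.75}

```text
t: 3.12
tool_pos: [0.4417, 0.1391, 0.101]
ee_rot: [180.0, 0.0, 140.1]
contact_force: [-0.2, -0.0, 0.8]
grip_width: 0.747
gripper_force: 0.0
```

```bash
python3 plan.py .4412,.1384,.0135,140.3,5
```

```text
now [0.4417 0.1391 0.101 ] [1.7995e+02 3.0000e-02 1.4011e+02] 3.12
5 x dp [-0.001, -0.007, 0.7] rot -0.004
```

>>> step_arm:
  rows:
    - {"dp": [0,-0.007,0.7],"rot": [0,0,0],"fingers": 0.75}
    - {"dp": [0,-0.007,0.7],"rot": [0,0,0],"fingers": 0.75}
    - {"dp": [0,-0.007,0.7],"rot": [0,0,0],"fingers": 0.75}
    - {"dp": [0,-0.007,0.7],"rot": [0,0,0],"fingers": 0.75}
    - {"dp": [0,-0.007,0.7],"rot": [0,0,0],"fingers": 0.75}
    - {"dp": [0,0,0],"rot": [0,0,0],"fingers": 0.75}
    - {"dp": [0,0,0],"rot": [0,0,0],"fingers": 0.2}
    - {"dp": [0,0,0],"rot": [0,0,0],"fingers": 0.2}
    - {"dp": [0,0,0],"rot": [0,0,0],"fingers": 0.2}
    - {"dp": [0,0,0],"rot": [0,0,0],"fingers": 0.2}
    - {"dp": [0,0,0],"rot": [0,0,0],"fingers": 0.2}

```text
t: 4.5
tool_pos: [0.4402, 0.1383, 0.0128]
ee_rot: [180.0, 0.0, 140.3]
contact_force: [-1.2, -0.3, 0.1]
grip_width: 0.237
gripper_force: 0.0
```

```bash
python3 plan.py .4412,.1384,.09,140.3,4 .4328,.3338,.075,169.6,9 .4328,.3338,.0185,169.6,4
```

```text
now [0.4402 0.1383 0.0128] [180.     0.   140.34] 4.5
4 x dp [-0.007, 0.007, -0.772] rot 0.001
9 x dp [0.428, 0.767, 0.067] rot -0.326
4 x dp [-0.0, -0.0, 0.565] rot -0.0
```

```bash
python3 - <<'E'
import cv2,numpy as np
from cell import robot
print(robot.state()['grip_width'],robot.state()['gripper_force'])
f=robot.capture("side")["frame"];g=robot.capture("wrist")["frame"]
a=cv2.resize(f[120:240,120:220],None,fx=4,fy=4,interpolation=2);b=cv2.resize(g[160:380,160:380],None,fx=1.8,fy=1.8)
m=np.zeros((480,800,3),np.uint8);m[:,:400]=a;m[:396,402:798]=b;cv2.imwrite("pics/m2.png",m)
E
```

```text
0.2370270599503275 0.0
```

View pics/m2.png

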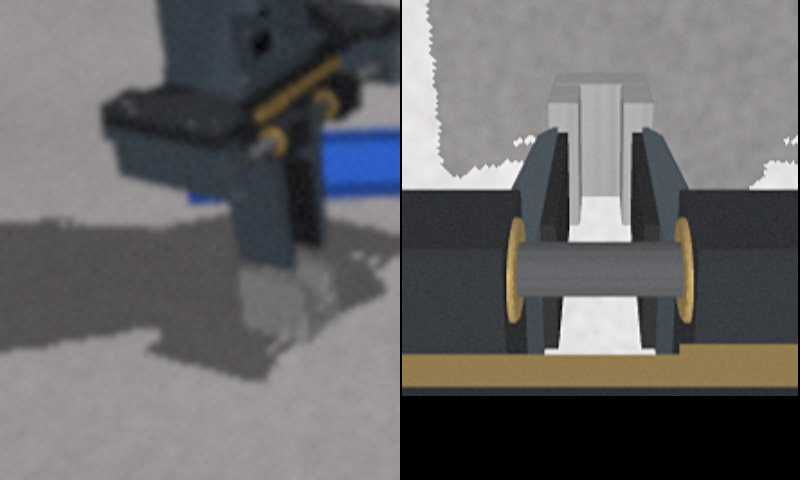

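```bash
python3 - <<'E'
from h import *
from cell import robot
import cv2
d=pickle.load(open("d0.pkl","rb"));I=rec(*d["side"]);s=robot.state();c=robot.capture("wrist");W=rec(c,s)
T=R.from_euler('xyz',s['ee_rot'],degrees=True).as_matrix()
def P(x,y,z):return s['tool_pos']+T@np.array([x,y,z])/1000
for w in(21.6/2,17):
  for sx in(-16,16):
    for sg in(-1,1):
      X=P(sx,sg*w,0);Y=P(sx,sg*w,-60);print(w,sx,sg,"side crop",((proj(I,X)-[120,120])*4).round(0),((proj(I,Y)-[120,120])*4).round(0),"wrist crop",((proj(W,X)-160)*1.8+[402,0]).round(0),((proj(W,Y)-160)*1.8+[402,0]).round(0))
b=np.array([.4412,.1384]);th=np.radians(-39.7);Q=np.array([[np.cos(th),-np.sin(th)],[np.sin(th),np.cos(th)]])
for x,y in((-22,17),(22,17),(22,-17),(-22,-17)):
    X=np.r_[b+Q@[x/1000,y/1000],.037];print("blk",((proj(I,X)-[120,120])*4).round(0),((proj(W,X)-160)*1.8+[402,0]).round(0))
E
```

```text
10.8 -16 -1 side crop [[301. 316.]] [[290. 224.]] wrist crop [[570. 178.]] [[561. 272.]]
10.8 -16 1 side crop [[322. 298.]] [[311. 207.]] wrist crop [[628. 178.]] [[638. 272.]]
10.8 16 -1 side crop [[254. 304.]] [[242. 213.]] wrist crop [[569.  97.]] [[558. 166.]]
10.8 16 1 side crop [[276. 287.]] [[264. 196.]] wrist crop [[629.  97.]] [[640. 166.]]
17 -16 -1 side crop [[295. 321.]] [[284. 229.]] wrist crop [[554. 178.]] [[538. 272.]]
17 -16 1 side crop [[328. 293.]] [[318. 203.]] wrist crop [[645. 178.]] [[660. 272.]]
17 16 -1 side crop [[248. 309.]] [[235. 218.]] wrist crop [[552.  97.]] [[535. 166.]]
17 16 1 side crop [[282. 282.]] [[270. 192.]] wrist crop [[647.  97.]] [[664. 166.]]
blk [[270. 243.]] [[655. 104.]]
blk [[334. 259.]] [[652. 228.]]
blk [[301. 287.]] [[551. 228.]]
blk [[236. 270.]] [[548. 104.]]
```

>>> step_arm:
  rows:
    - {"dp": [0,0,0],"rot": [0,0,0],"fingers": 0.1}
    - {"dp": [0,0,0],"rot": [0,0,0],"fingers": 0.1}
    - {"dp": [0,0,0],"rot": [0,0,0],"fingers": 0.1}

```text
t: 5.03
tool_pos: [0.4401, 0.1383, 0.0127]
ee_rot: [-180.0, -0.0, 140.3]
contact_force: [-1.2, -0.1, -0.6]
grip_width: 0.103
gripper_force: 0.0
```

```bash
python3 - <<'E'
import cv2,numpy as np
from cell import robot
s=robot.state();print(s['grip_width'],s['gripper_force'],s['contact_force'],s['tool_pos'])
f=robot.capture("side")["frame"];g=robot.capture("wrist")["frame"]
a=cv2.resize(f[140:220,140:220],None,fx=5,fy=5,interpolation=2);b=cv2.resize(g[160:380,160:380],None,fx=1.8,fy=1.8)
m=np.zeros((400,800,3),np.uint8);m[:,:400]=a;m[:396,402:798]=b;cv2.imwrite("pics/m3.png",m)
E
```

```text
0.1026998651777192 0.0 [-1.18123355 -0.0722223  -0.62029561] [0.44014759 0.13829587 0.01272136]
```

View pics/m3.png

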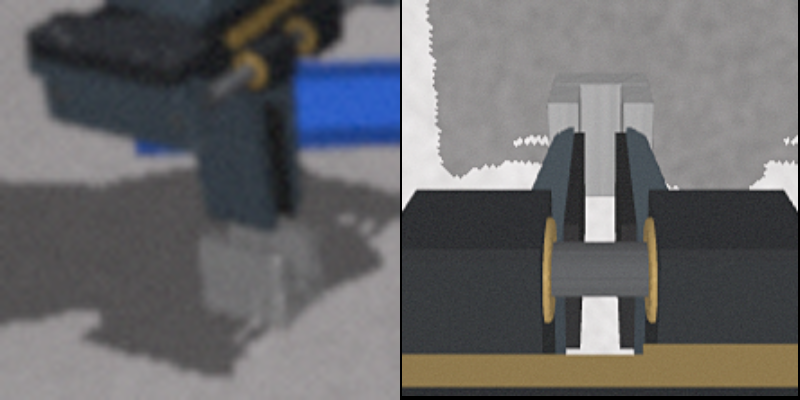

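```bash
python3 - <<'E'
from h import *
c,s=pickle.load(open("w1.pkl","rb"));M=(c["camera_matrix"],c["mount"]);d=pickle.load(open("d0.pkl","rb"));S=rec(*d["scene"])
for z in(0,-10,-20,-30,-40):
    print(z,[proj(M,np.array([x,y,z])/1000).round(0).tolist() for x,y in((16,-36.4),(16,36.4),(16,-49.9))],"scene0 near finger",[proj(S,np.array([.7+y/1000,x/1000,.18-z/1000])).round(0).tolist() for x,y in((16,45.5),(16,59),(-16,59),(-16,45.5))])
E
```

```text
0 [[[213.0, 214.0]], [[326.0, 214.0]], [[192.0, 214.0]]] scene0 near finger [[[244.0, 202.0]], [[239.0, 207.0]], [[223.0, 199.0]], [[228.0, 194.0]]]
-10 [[[211.0, 219.0]], [[329.0, 219.0]], [[189.0, 219.0]]] scene0 near finger [[[244.0, 197.0]], [[239.0, 202.0]], [[222.0, 194.0]], [[228.0, 190.0]]]
-20 [[[208.0, 224.0]], [[331.0, 224.0]], [[185.0, 224.0]]] scene0 near finger [[[244.0, 192.0]], [[239.0, 197.0]], [[222.0, 190.0]], [[227.0, 185.0]]]
-30 [[[205.0, 230.0]], [[335.0, 230.0]], [[181.0, 230.0]]] scene0 near finger [[[243.0, 187.0]], [[238.0, 192.0]], [[221.0, 185.0]], [[227.0, 180.0]]]
-40 [[[201.0, 237.0]], [[338.0, 237.0]], [[176.0, 237.0]]] scene0 near finger [[[243.0, 182.0]], [[238.0, 187.0]], [[221.0, 180.0]], [[226.0, 175.0]]]
```

The fingers closed empty above the block. In the wrist picture the tips sit at row 233 and in scene at about row 187, and both put the real fingertips about 35 mm short of the stated TCP. The block hasn't been touched. I'll correct for this by grasping with TCP z at about −18 mm.

>>> step_arm:
  rows:
    - {"dp": [0,0,0],"rot": [0,0,0],"fingers": 0.65}
    - {"dp": [0,0,0],"rot": [0,0,0],"fingers": 0.65}
    - {"dp": [0,0,0],"rot": [0,0,0],"fingers": 0.65}
    - {"dp": [0,0,0],"rot": [0,0,0],"fingers": 0.65}
    - {"dp": [0,0,0],"rot": [0,0,0],"fingers": 0.65}
    - {"dp": [0,0,0.3],"rot": [0,0,0],"fingers": 0.65}
    - {"dp": [0,0,0.3],"rot": [0,0,0],"fingers": 0.65}
    - {"dp": [0,0,0.3],"rot": [0,0,0],"fingers": 0.65}
    - {"dp": [0,0,0.3],"rot": [0,0,0],"fingers": 0.65}
    - {"dp": [0,0,0],"rot": [0,0,0],"fingers": 0.65}

```text
t: 6.38
tool_pos: [0.4397, 0.1382, -0.018]
ee_rot: [-179.9, -0.0, 140.3]
contact_force: [0.4, 0.1, -0.2]
grip_width: 0.647
gripper_force: 0.0
```

>>> step_arm:
  rows:
    - {"dp": [0,0,0],"rot": [0,0,0],"fingers": 0.1}
    - {"dp": [0,0,0],"rot": [0,0,0],"fingers": 0.1}
    - {"dp": [0,0,0],"rot": [0,0,0],"fingers": 0.1}
    - {"dp": [0,0,0],"rot": [0,0,0],"fingers": 0.1}
    - {"dp": [0,0,0],"rot": [0,0,0],"fingers": 0.1}

```text
t: 7.0
tool_pos: [0.4404, 0.1384, -0.0171]
ee_rot: [180.0, 0.0, 140.3]
contact_force: [-0.4, 0.3, 5.8]
grip_width: 0.372
gripper_force: 30.0
```

```bash
python3 plan.py .4404,.1384,.045,140.3,3 .4328,.3338,.045,169.6,8 .4328,.3338,-.0125,169.6,4
```

```text
now [ 0.4404  0.1384 -0.0171] [1.7998e+02 1.0000e-02 1.4034e+02] 7.0
3 x dp [0.0, 0.001, -0.827] rot 0.001
8 x dp [0.481, 0.863, 0.0] rot -0.366
4 x dp [-0.0, -0.0, 0.575] rot -0.0
```

>>> step_arm:
  rows:
    - {"dp": [0,0,-0.6],"rot": [0,0,0],"fingers": 0.1}
    - {"dp": [0,0,-1],"rot": [0,0,0],"fingers": 0.1}
    - {"dp": [0,0,-0.9],"rot": [0,0,0],"fingers": 0.1}
    - {"dp": [0.481,0.863,0],"rot": [0,0,-0.366],"fingers": 0.1}
    - {"dp": [0.481,0.863,0],"rot": [0,0,-0.366],"fingers": 0.1}
    - {"dp": [0.481,0.863,0],"rot": [0,0,-0.366],"fingers": 0.1}
    - {"dp": [0.481,0.863,0],"rot": [0,0,-0.366],"fingers": 0.1}
    - {"dp": [0.481,0.863,0],"rot": [0,0,-0.366],"fingers": 0.1}
    - {"dp": [0.481,0.863,0],"rot": [0,0,-0.366],"fingers": 0.1}
    - {"dp": [0.481,0.863,0],"rot": [0,0,-0.366],"fingers": 0.1}
    - {"dp": [0.481,0.863,0],"rot": [0,0,-0.366],"fingers": 0.1}
    - {"dp": [0,0,0],"rot": [0,0,0],"fingers": 0.1}

```text
t: 8.5
tool_pos: [0.432, 0.3347, 0.0459]
ee_rot: [180.0, 0.0, 169.7]
contact_force: [0.1, -0.9, -3.4]
grip_width: 0.372
gripper_force: 30.0
```

```bash
python3 plan.py .4328,.3338,-.0115,169.6,4
```

```text
now [0.432  0.3347 0.0459] [1.7998e+02 1.0000e-02 1.6973e+02] 8.5
4 x dp [-0.01, -0.007, 0.574] rot 0.003
```

>>> step_arm:
  rows:
    - {"dp": [-0.01,-0.007,0.57],"rot": [0,0,0],"fingers": 0.1}
    - {"dp": [-0.01,-0.007,0.57],"rot": [0,0,0],"fingers": 0.1}
    - {"dp": [-0.01,-0.007,0.57],"rot": [0,0,0],"fingers": 0.1}
    - {"dp": [-0.01,-0.007,0.57],"rot": [0,0,0],"fingers": 0.1}
    - {"dp": [0,0,0.05],"rot": [0,0,0],"fingers": 0.1}
    - {"dp": [0,0,0],"rot": [0,0,0],"fingers": 0.1}

```text
t: 9.25
tool_pos: [0.4331, 0.3326, -0.0135]
ee_rot: [-180.0, -0.0, 169.6]
contact_force: [-0.0, 0.6, -3.2]
grip_width: 0.376
gripper_force: 30.0
```

>>> step_arm:
  rows:
    - {"dp": [0,0,0.04],"rot": [0,0,0],"fingers": 0.1}
    - {"dp": [0,0,0.04],"rot": [0,0,0],"fingers": 0.1}
    - {"dp": [0,0,0],"rot": [0,0,0],"fingers": 0.1}

```text
t: 9.62
tool_pos: [0.4334, 0.3328, -0.0144]
ee_rot: [180.0, 0.0, 169.6]
contact_force: [-2.8, -3.2, 9.6]
grip_width: 0.37
gripper_force: 30.0
```

>>> step_arm:
  rows:
    - {"dp": [0,0,0],"rot": [0,0,0],"fingers": 0.6}
    - {"dp": [0,0,0],"rot": [0,0,0],"fingers": 0.6}
    - {"dp": [0,0,0],"rot": [0,0,0],"fingers": 0.6}
    - {"dp": [0,0,-0.5],"rot": [0,0,0],"fingers": 0.6}
    - {"dp": [0,0,-1],"rot": [0,0,0],"fingers": 0.6}
    - {"dp": [0,0,-1],"rot": [0,0,0],"fingers": 0.65}
    - {"dp": [0,0,-0.6],"rot": [0,0,0],"fingers": 0.65}

```text
t: 10.5
tool_pos: [0.4337, 0.3331, 0.0643]
ee_rot: [179.9, 0.1, 169.6]
contact_force: [0.0, 0.0, 0.3]
grip_width: 0.652
gripper_force: 0.0
```

```bash
python3 plan.py .6675,.109,.06,169.6,11
```

```text
now [0.4337 0.3331 0.0643] [1.7993e+02 7.0000e-02 1.6962e+02] 10.5
11 x dp [-0.983, -0.648, 0.016] rot 0.0
```

>>> step_arm:
  rows:
    - {"dp": [-0.983,-0.648,0.016],"rot": [0,0,0],"fingers": 0.65}
    - {"dp": [-0.983,-0.648,0.016],"rot": [0,0,0],"fingers": 0.65}
    - {"dp": [-0.983,-0.648,0.016],"rot": [0,0,0],"fingers": 0.65}
    - {"dp": [-0.983,-0.648,0.016],"rot": [0,0,0],"fingers": 0.65}
    - {"dp": [-0.983,-0.648,0.016],"rot": [0,0,0],"fingers": 0.65}
    - {"dp": [-0.983,-0.648,0.016],"rot": [0,0,0],"fingers": 0.65}
    - {"dp": [-0.983,-0.648,0.016],"rot": [0,0,0],"fingers": 0.65}
    - {"dp": [-0.983,-0.648,0.016],"rot": [0,0,0],"fingers": 0.65}
    - {"dp": [-0.983,-0.648,0.016],"rot": [0,0,0],"fingers": 0.65}
    - {"dp": [-0.983,-0.648,0.016],"rot": [0,0,0],"fingers": 0.65}
    - {"dp": [-0.983,-0.648,0.016],"rot": [0,0,0],"fingers": 0.65}
    - {"dp": [0,0,0],"rot": [0,0,0],"fingers": 0.65}

```text
t: 12.0
tool_pos: [0.6687, 0.1073, 0.0581]
ee_rot: [180.0, 0.0, 169.5]
contact_force: [-1.1, -0.1, 0.0]
grip_width: 0.648
gripper_force: 0.0
```

```bash
python3 plan.py .6675,.109,-.018,169.6,4
```

```text
now [0.6687 0.1073 0.0581] [1.7999e+02 4.0000e-02 1.6953e+02] 12.0
4 x dp [0.014, 0.015, 0.761] rot -0.002
```

>>> step_arm:
  rows:
    - {"dp": [0.014,0.015,0.76],"rot": [0,0,0],"fingers": 0.65}
    - {"dp": [0.014,0.015,0.76],"rot": [0,0,0],"fingers": 0.65}
    - {"dp": [0.014,0.015,0.76],"rot": [0,0,0],"fingers": 0.65}
    - {"dp": [0.014,0.015,0.76],"rot": [0,0,0],"fingers": 0.65}
    - {"dp": [0,0,0],"rot": [0,0,0],"fingers": 0.65}
    - {"dp": [0,0,0],"rot": [0,0,0],"fingers": 0.15}
    - {"dp": [0,0,0],"rot": [0,0,0],"fingers": 0.15}
    - {"dp": [0,0,0],"rot": [0,0,0],"fingers": 0.15}
    - {"dp": [0,0,0],"rot": [0,0,0],"fingers": 0.15}

```text
t: 13.12
tool_pos: [0.6665, 0.1106, -0.0172]
ee_rot: [180.0, 0.1, 169.6]
contact_force: [-0.6, 0.8, 5.7]
grip_width: 0.416
gripper_force: 30.0
```

```bash
python3 plan.py .6675,.109,.045,169.6,3 .5685,.3088,.045,169.6,9
```

```text
now [ 0.6665  0.1106 -0.0172] [1.7998e+02 6.0000e-02 1.6962e+02] 13.12
3 x dp [-0.017, -0.019, -0.829] rot 0.001
9 x dp [0.593, 0.794, 0.0] rot -0.0
```

>>> step_arm:
  rows:
    - {"dp": [0,0,-0.5],"rot": [0,0,0],"fingers": 0.15}
    - {"dp": [0,0,-1],"rot": [0,0,0],"fingers": 0.15}
    - {"dp": [0,0,-1],"rot": [0,0,0],"fingers": 0.15}
    - {"dp": [0,0,0],"rot": [0,0,0],"fingers": 0.15}

```text
t: 13.62
tool_pos: [0.6677, 0.1107, 0.0479]
ee_rot: [179.9, 0.2, 169.6]
contact_force: [-0.1, 0.8, -0.9]
grip_width: 0.413
gripper_force: 30.0
```

```bash
python3 - <<'E'
import cv2,numpy as np
from cell import robot
f=robot.capture("side")["frame"];g=robot.capture("scene")["frame"];w=robot.capture("wrist")["frame"]
m=np.zeros((400,800,3),np.uint8);m[:,:400]=cv2.resize(f[130:230,240:340],None,fx=4,fy=4,interpolation=2);m[:,400:]=cv2.resize(g[190:290,270:370],None,fx=4,fy=4,interpolation=2)
k=cv2.resize(w[200:360,160:380],None,fx=1,fy=1);m=np.vstack([m,np.zeros((160,800,3),np.uint8)]);m[400:560,:220]=k
t=cv2.resize(f[145:175,160:260],None,fx=4,fy=4,interpolation=2);m[400:520,400:]=t
cv2.imwrite("pics/m4.png",m)
E
```

```text
(no output)
```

View pics/m4.png

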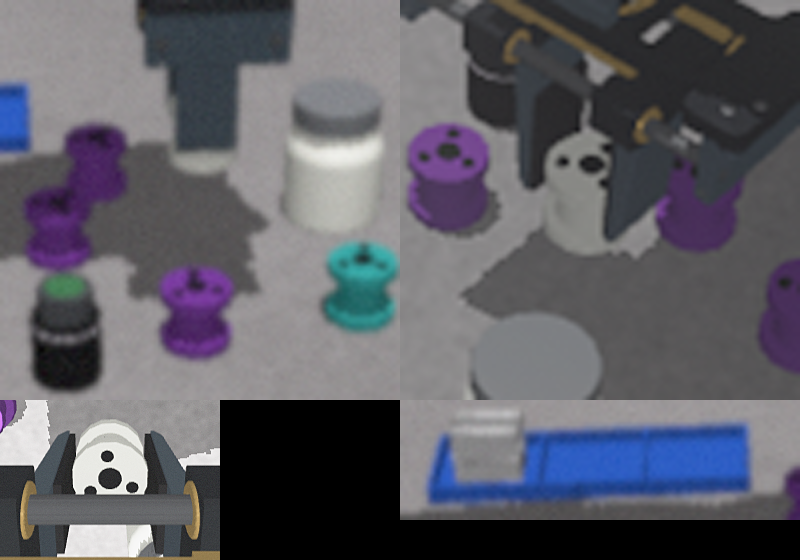

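```bash
python3 - <<'E'
from h import *
c,s=pickle.load(open("w1.pkl","rb"));M=(c["camera_matrix"],c["mount"])
print("hole",plane(M,(270.5,278.5),-.0535).round(4))
print("disc l/r",plane(M,(233,275),-.0535).round(4),plane(M,(307,275),-.0535).round(4))
print("disc far/near edges",plane(M,(270,242),-.0535).round(4),plane(M,(270,310),-.0535).round(4))
E
python3 plan.py .5685,.3088,.045,169.6,9
```

```text
hole [-0.0014  0.0004 -0.0535]
disc l/r [ 0.0006 -0.0186 -0.0535] [ 0.0006  0.0189 -0.0535]
disc far/near edges [ 0.0186  0.0002 -0.0535] [-0.0197  0.0002 -0.0535]
now [0.6655 0.1104 0.0444] [-1.7999e+02 -2.0000e-02  1.6962e+02] 13.78
9 x dp [0.583, 0.789, -0.003] rot 0.0
```

The block is upright in tray3's left pocket, and the white reel is held centred and level.

>>> step_arm:
  rows:
    - {"dp": [0.583,0.789,0],"rot": [0,0,0],"fingers": 0.15}
    - {"dp": [0.583,0.789,0],"rot": [0,0,0],"fingers": 0.15}
    - {"dp": [0.583,0.789,0],"rot": [0,0,0],"fingers": 0.15}
    - {"dp": [0.583,0.789,0],"rot": [0,0,0],"fingers": 0.15}
    - {"dp": [0.583,0.789,0],"rot": [0,0,0],"fingers": 0.15}
    - {"dp": [0.583,0.789,0],"rot": [0,0,0],"fingers": 0.15}
    - {"dp": [0.583,0.789,0],"rot": [0,0,0],"fingers": 0.15}
    - {"dp": [0.583,0.789,0],"rot": [0,0,0],"fingers": 0.15}
    - {"dp": [0.583,0.789,0],"rot": [0,0,0],"fingers": 0.15}
    - {"dp": [0,0,0],"rot": [0,0,0],"fingers": 0.15}
    - {"dp": [0,0,0],"rot": [0,0,0],"fingers": 0.15}

```text
t: 15.15
tool_pos: [0.5688, 0.3088, 0.0446]
ee_rot: [-180.0, 0.0, 169.6]
contact_force: [-0.6, 0.5, -0.6]
grip_width: 0.414
gripper_force: 30.0
```

```bash
python3 plan.py .5685,.3088,-.0125,169.6,4
```

```text
now [0.5688 0.3088 0.0446] [-180.      0.    169.64] 15.15
4 x dp [0.003, -0.001, 0.571] rot 0.001
```

>>> step_arm:
  rows:
    - {"dp": [0,0,0.57],"rot": [0,0,0],"fingers": 0.15}
    - {"dp": [0,0,0.57],"rot": [0,0,0],"fingers": 0.15}
    - {"dp": [0,0,0.57],"rot": [0,0,0],"fingers": 0.15}
    - {"dp": [0,0,0.57],"rot": [0,0,0],"fingers": 0.15}
    - {"dp": [0,0,0.04],"rot": [0,0,0],"fingers": 0.15}
    - {"dp": [0,0,0],"rot": [0,0,0],"fingers": 0.15}

```text
t: 15.9
tool_pos: [0.5689, 0.3088, -0.0134]
ee_rot: [-180.0, -0.0, 169.6]
contact_force: [0.3, -0.1, 0.2]
grip_width: 0.411
gripper_force: 30.0
```

>>> step_arm:
  rows:
    - {"dp": [0,0,0.03],"rot": [0,0,0],"fingers": 0.15}
    - {"dp": [0,0,0],"rot": [0,0,0],"fingers": 0.15}

```text
t: 16.15
tool_pos: [0.569, 0.3089, -0.0138]
ee_rot: [180.0, 0.0, 169.6]
contact_force: [-1.0, -0.2, -0.8]
grip_width: 0.414
gripper_force: 30.0
```

>>> step_arm:
  rows:
    - {"dp": [0,0,0.04],"rot": [0,0,0],"fingers": 0.15}
    - {"dp": [0,0,0],"rot": [0,0,0],"fingers": 0.15}

```text
t: 16.4
tool_pos: [0.5688, 0.3088, -0.0152]
ee_rot: [-180.0, -0.0, 169.6]
contact_force: [0.1, 0.3, -1.1]
grip_width: 0.415
gripper_force: 30.0
```

>>> step_arm:
  rows:
    - {"dp": [0,0,0.03],"rot": [0,0,0],"fingers": 0.15}
    - {"dp": [0,0,0],"rot": [0,0,0],"fingers": 0.15}

```text
t: 16.65
tool_pos: [0.5691, 0.3088, -0.0157]
ee_rot: [180.0, 0.0, 169.6]
contact_force: [-0.6, -1.9, 3.8]
grip_width: 0.414
gripper_force: 30.0
```

>>> step_arm:
  rows:
    - {"dp": [0,0,0.03],"rot": [0,0,0],"fingers": 0.15}
    - {"dp": [0,0,0],"rot": [0,0,0],"fingers": 0.15}

```text
t: 16.9
tool_pos: [0.5692, 0.3088, -0.0158]
ee_rot: [-180.0, 0.0, 169.6]
contact_force: [-4.1, -4.3, 15.5]
grip_width: 0.416
gripper_force: 30.0
```

>>> step_arm:
  rows:
    - {"dp": [0,0,0],"rot": [0,0,0],"fingers": 0.6}
    - {"dp": [0,0,0],"rot": [0,0,0],"fingers": 0.6}
    - {"dp": [0,0,0],"rot": [0,0,0],"fingers": 0.6}
    - {"dp": [0,0,-0.4],"rot": [0,0,0],"fingers": 0.65}
    - {"dp": [0,0,-1],"rot": [0,0,0],"fingers": 0.7}
    - {"dp": [0,0,-1],"rot": [0,0,0],"fingers": 0.7}
    - {"dp": [0,0,-1],"rot": [0,0,0],"fingers": 0.7}

```text
t: 17.77
tool_pos: [0.569, 0.3088, 0.0698]
ee_rot: [180.0, 0.0, 169.6]
contact_force: [0.2, -0.1, -0.4]
grip_width: 0.697
gripper_force: 0.0
```

```bash
python3 plan.py .6414,-.1165,.07,169.6,20 .6414,-.1165,-.018,169.6,4
```

```text
now [0.569  0.3088 0.0698] [1.7999e+02 2.0000e-02 1.6962e+02] 17.77
20 x dp [-0.296, -0.811, -0.0] rot 0.0
4 x dp [-0.0, -0.0, 0.88] rot -0.0
```

>>> step_arm:
  rows:
    - {"dp": [-0.296,-0.811,0],"rot": [0,0,0],"fingers": 0.7}
    - {"dp": [-0.296,-0.811,0],"rot": [0,0,0],"fingers": 0.7}
    - {"dp": [-0.296,-0.811,0],"rot": [0,0,0],"fingers": 0.7}
    - {"dp": [-0.296,-0.811,0],"rot": [0,0,0],"fingers": 0.7}
    - {"dp": [-0.296,-0.811,0],"rot": [0,0,0],"fingers": 0.7}
    - {"dp": [-0.296,-0.811,0],"rot": [0,0,0],"fingers": 0.7}
    - {"dp": [-0.296,-0.811,0],"rot": [0,0,0],"fingers": 0.7}
    - {"dp": [-0.296,-0.811,0],"rot": [0,0,0],"fingers": 0.7}
    - {"dp": [-0.296,-0.811,0],"rot": [0,0,0],"fingers": 0.7}
    - {"dp": [-0.296,-0.811,0],"rot": [0,0,0],"fingers": 0.7}

```text
t: 19.02
tool_pos: [0.6054, 0.0946, 0.0683]
ee_rot: [180.0, 0.0, 169.6]
contact_force: [1.1, 0.1, -0.1]
grip_width: 0.696
gripper_force: 0.0
```

>>> step_arm:
  rows:
    - {"dp": [-0.296,-0.811,0],"rot": [0,0,0],"fingers": 0.7}
    - {"dp": [-0.296,-0.811,0],"rot": [0,0,0],"fingers": 0.7}
    - {"dp": [-0.296,-0.811,0],"rot": [0,0,0],"fingers": 0.7}
    - {"dp": [-0.296,-0.811,0],"rot": [0,0,0],"fingers": 0.7}
    - {"dp": [-0.296,-0.811,0],"rot": [0,0,0],"fingers": 0.7}
    - {"dp": [-0.296,-0.811,0],"rot": [0,0,0],"fingers": 0.7}
    - {"dp": [-0.296,-0.811,0],"rot": [0,0,0],"fingers": 0.7}
    - {"dp": [-0.296,-0.811,0],"rot": [0,0,0],"fingers": 0.7}
    - {"dp": [-0.296,-0.811,0],"rot": [0,0,0],"fingers": 0.7}
    - {"dp": [-0.296,-0.811,0],"rot": [0,0,0],"fingers": 0.7}
    - {"dp": [0,0,0],"rot": [0,0,0],"fingers": 0.7}

```text
t: 20.4
tool_pos: [0.6417, -0.1184, 0.0683]
ee_rot: [-180.0, 0.0, 169.5]
contact_force: [-0.1, -0.2, 0.2]
grip_width: 0.7
gripper_force: 0.0
```

```bash
python3 plan.py .6414,-.1165,-.018,169.6,4; python3 snap.py wrist w3; python3 snap.py scene s3;python3 - <<'E'
import cv2,numpy as np
a,b=[cv2.imread(f"pics/{n}.png") for n in("w3","s3")]
m=np.zeros((420,800,3),np.uint8);m[:,:480]=a[:,40:520];m[:300,484:784]=cv2.resize(b[110:260,130:280],None,fx=2,fy=2);cv2.imwrite("pics/m5.png",m)
E
```

```text
now [ 0.6417 -0.1184  0.0683] [-1.8000e+02  1.0000e-02  1.6953e+02] 20.4
4 x dp [0.006, 0.018, 0.863] rot -0.002
```

View pics/m5.png

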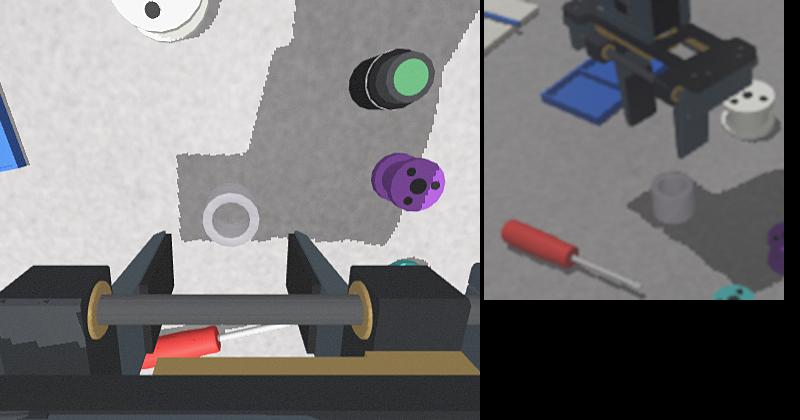

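```bash
python3 - <<'E'
from h import *
W=rec(*pickle.load(open("w3.pkl","rb")))
print("sleeve",plane(W,(271,219),.0355),"lens",plane(W,(451,77),.056),"big",plane(W,(192.5,9),.0395),"t2 corner",plane(W,(67,165),.012))
d=pickle.load(open("d0.pkl","rb"));w0=rec(*d["wrist"]);print(tri((w0,(220.5,283)),(W,(271,219))))
E
python3 plan.py .6414,-.1165,-.018,169.6,4
```

```text
sleeve [ 0.64050576 -0.11711241  0.0355    ] lens [0.56384927 0.0084836  0.056     ] big [ 0.49481535 -0.13997557  0.0395    ] t2 corner [ 0.57480725 -0.26863344  0.012     ]
(array([ 0.64152758, -0.11715723,  0.03188019]), [0.2, 0.2])
now [ 0.6413 -0.1169  0.0682] [ 1.7999e+02 -2.0000e-02  1.6960e+02] 20.5
4 x dp [-0.001, 0.004, 0.862] rot -0.0
```

>>> step_arm:
  rows:
    - {"dp": [0,0,0.86],"rot": [0,0,0],"fingers": 0.7}
    - {"dp": [0,0,0.86],"rot": [0,0,0],"fingers": 0.7}
    - {"dp": [0,0,0.86],"rot": [0,0,0],"fingers": 0.7}
    - {"dp": [0,0,0.86],"rot": [0,0,0],"fingers": 0.7}
    - {"dp": [0,0,0],"rot": [0,0,0],"fingers": 0.65}
    - {"dp": [0,0,0],"rot": [0,0,0],"fingers": 0.2}
    - {"dp": [0,0,0],"rot": [0,0,0],"fingers": 0.2}
    - {"dp": [0,0,0],"rot": [0,0,0],"fingers": 0.2}
    - {"dp": [0,0,0],"rot": [0,0,0],"fingers": 0.2}

```text
t: 21.62
tool_pos: [0.642, -0.1169, -0.0168]
ee_rot: [-180.0, 0.1, 169.6]
contact_force: [-0.0, 0.6, 6.5]
grip_width: 0.465
gripper_force: 30.0
```

```bash
python3 plan.py .6414,-.1165,.055,169.6,3 .5006,.3213,.055,169.6,20
```

```text
now [ 0.642  -0.1169 -0.0168] [-1.8000e+02  7.0000e-02  1.6962e+02] 21.62
3 x dp [0.009, 0.004, -0.958] rot 0.001
20 x dp [0.435, 0.81, 0.0] rot -0.0
```

>>> step_arm:
  rows:
    - {"dp": [0,0,-0.6],"rot": [0,0,0],"fingers": 0.2}
    - {"dp": [0,0,-1],"rot": [0,0,0],"fingers": 0.2}
    - {"dp": [0,0,-1],"rot": [0,0,0],"fingers": 0.2}
    - {"dp": [0,0,-0.3],"rot": [0,0,0],"fingers": 0.2}
    - {"dp": [0.435,0.81,0],"rot": [0,0,0],"fingers": 0.2}
    - {"dp": [0.435,0.81,0],"rot": [0,0,0],"fingers": 0.2}
    - {"dp": [0.435,0.81,0],"rot": [0,0,0],"fingers": 0.2}
    - {"dp": [0.435,0.81,0],"rot": [0,0,0],"fingers": 0.2}
    - {"dp": [0.435,0.81,0],"rot": [0,0,0],"fingers": 0.2}
    - {"dp": [0.435,0.81,0],"rot": [0,0,0],"fingers": 0.2}
    - {"dp": [0.435,0.81,0],"rot": [0,0,0],"fingers": 0.2}
    - {"dp": [0.435,0.81,0],"rot": [0,0,0],"fingers": 0.2}

```text
t: 23.12
tool_pos: [0.5846, 0.0597, 0.0549]
ee_rot: [180.0, 0.0, 169.6]
contact_force: [-0.1, 0.1, -1.5]
grip_width: 0.463
gripper_force: 30.0
```

>>> step_arm:
  rows:
    - {"dp": [0.435,0.81,0],"rot": [0,0,0],"fingers": 0.2}
    - {"dp": [0.435,0.81,0],"rot": [0,0,0],"fingers": 0.2}
    - {"dp": [0.435,0.81,0],"rot": [0,0,0],"fingers": 0.2}
    - {"dp": [0.435,0.81,0],"rot": [0,0,0],"fingers": 0.2}
    - {"dp": [0.435,0.81,0],"rot": [0,0,0],"fingers": 0.2}
    - {"dp": [0.435,0.81,0],"rot": [0,0,0],"fingers": 0.2}
    - {"dp": [0.435,0.81,0],"rot": [0,0,0],"fingers": 0.2}
    - {"dp": [0.435,0.81,0],"rot": [0,0,0],"fingers": 0.2}
    - {"dp": [0.435,0.81,0],"rot": [0,0,0],"fingers": 0.2}
    - {"dp": [0.435,0.81,0],"rot": [0,0,0],"fingers": 0.2}
    - {"dp": [0.435,0.81,0],"rot": [0,0,0],"fingers": 0.2}
    - {"dp": [0.435,0.81,0],"rot": [0,0,0],"fingers": 0.2}

```text
t: 24.62
tool_pos: [0.4996, 0.3221, 0.0549]
ee_rot: [180.0, 0.0, 169.6]
contact_force: [-0.0, -0.8, -1.5]
grip_width: 0.465
gripper_force: 30.0
```

>>> step_arm:
  rows:
    - {"dp": [0,0,0],"rot": [0,0,0],"fingers": 0.2}
    - {"dp": [0,0,0],"rot": [0,0,0],"fingers": 0.2}

```text
t: 24.88
tool_pos: [0.5002, 0.3207, 0.0548]
ee_rot: [-180.0, -0.0, 169.6]
contact_force: [-0.7, -1.2, -0.2]
grip_width: 0.47
gripper_force: 30.0
```

```bash
python3 plan.py .5006,.3213,-.0115,169.6,4
```

```text
now [0.5002 0.3207 0.0548] [-179.99   -0.    169.64] 24.88
4 x dp [-0.003, 0.007, 0.663] rot 0.001
```

>>> step_arm:
  rows:
    - {"dp": [0,0.007,0.66],"rot": [0,0,0],"fingers": 0.2}
    - {"dp": [0,0.007,0.66],"rot": [0,0,0],"fingers": 0.2}
    - {"dp": [0,0.007,0.66],"rot": [0,0,0],"fingers": 0.2}
    - {"dp": [0,0.007,0.66],"rot": [0,0,0],"fingers": 0.2}
    - {"dp": [0,0,0.05],"rot": [0,0,0],"fingers": 0.2}
    - {"dp": [0,0,0],"rot": [0,0,0],"fingers": 0.2}

```text
t: 25.62
tool_pos: [0.5004, 0.3214, -0.0129]
ee_rot: [-180.0, -0.0, 169.6]
contact_force: [-0.5, 0.8, -0.0]
grip_width: 0.471
gripper_force: 30.0
```

>>> step_arm:
  rows:
    - {"dp": [0,0,0.04],"rot": [0,0,0],"fingers": 0.2}
    - {"dp": [0,0,0],"rot": [0,0,0],"fingers": 0.2}

```text
t: 25.88
tool_pos: [0.5006, 0.3215, -0.0133]
ee_rot: [180.0, 0.0, 169.6]
contact_force: [-0.2, 0.5, -1.0]
grip_width: 0.465
gripper_force: 30.0
```

>>> step_arm:
  rows:
    - {"dp": [0,0,0.03],"rot": [0,0,0],"fingers": 0.2}
    - {"dp": [0,0,0],"rot": [0,0,0],"fingers": 0.2}

```text
t: 26.12
tool_pos: [0.5006, 0.3215, -0.0141]
ee_rot: [180.0, 0.0, 169.6]
contact_force: [0.1, 0.7, -1.3]
grip_width: 0.465
gripper_force: 30.0
```

>>> step_arm:
  rows:
    - {"dp": [0,0,0.03],"rot": [0,0,0],"fingers": 0.2}
    - {"dp": [0,0,0],"rot": [0,0,0],"fingers": 0.2}

```text
t: 26.38
tool_pos: [0.5006, 0.3215, -0.0143]
ee_rot: [-180.0, -0.0, 169.6]
contact_force: [-3.6, -3.0, 12.1]
grip_width: 0.464
gripper_force: 30.0
```

>>> step_arm:
  rows:
    - {"dp": [0,0,0.03],"rot": [0,0,0],"fingers": 0.2}
    - {"dp": [0,0,0],"rot": [0,0,0],"fingers": 0.2}

```text
t: 26.62
tool_pos: [0.5007, 0.3215, -0.0143]
ee_rot: [-180.0, -0.0, 169.6]
contact_force: [-7.5, -5.8, 25.5]
grip_width: 0.465
gripper_force: 30.0
```

>>> step_arm:
  rows:
    - {"dp": [0,0,-0.05],"rot": [0,0,0],"fingers": 0.62}
    - {"dp": [0,0,0],"rot": [0,0,0],"fingers": 0.62}
    - {"dp": [0,0,0],"rot": [0,0,0],"fingers": 0.62}
    - {"dp": [0,0,-0.4],"rot": [0,0,0],"fingers": 0.65}
    - {"dp": [0,0,-1],"rot": [0,0,0],"fingers": 0.65}
    - {"dp": [0,0,-1],"rot": [0,0,0],"fingers": 0.65}
    - {"dp": [0,0,-1],"rot": [0,0,0],"fingers": 0.65}

```text
t: 27.5
tool_pos: [0.5006, 0.3215, 0.072]
ee_rot: [180.0, 0.0, 169.6]
contact_force: [0.1, 0.5, -0.3]
grip_width: 0.648
gripper_force: 0.0
```

```bash
python3 plan.py .564,.008,.075,169.6,14
```

```text
now [0.5006 0.3215 0.072 ] [1.7999e+02 1.0000e-02 1.6963e+02] 27.5
14 x dp [-0.34, -0.848, -0.009] rot 0.0
```

>>> step_arm:
  rows:
    - {"dp": [-0.34,-0.848,0],"rot": [0,0,0],"fingers": 0.65}
    - {"dp": [-0.34,-0.848,0],"rot": [0,0,0],"fingers": 0.65}
    - {"dp": [-0.34,-0.848,0],"rot": [0,0,0],"fingers": 0.65}
    - {"dp": [-0.34,-0.848,0],"rot": [0,0,0],"fingers": 0.65}
    - {"dp": [-0.34,-0.848,0],"rot": [0,0,0],"fingers": 0.65}
    - {"dp": [-0.34,-0.848,0],"rot": [0,0,0],"fingers": 0.65}
    - {"dp": [-0.34,-0.848,0],"rot": [0,0,0],"fingers": 0.65}
    - {"dp": [-0.34,-0.848,0],"rot": [0,0,0],"fingers": 0.65}
    - {"dp": [-0.34,-0.848,0],"rot": [0,0,0],"fingers": 0.65}
    - {"dp": [-0.34,-0.848,0],"rot": [0,0,0],"fingers": 0.65}
    - {"dp": [-0.34,-0.848,0],"rot": [0,0,0],"fingers": 0.65}
    - {"dp": [-0.34,-0.848,0],"rot": [0,0,0],"fingers": 0.65}

```text
t: 29.0
tool_pos: [0.5543, 0.0511, 0.0699]
ee_rot: [-180.0, -0.1, 169.6]
contact_force: [0.5, -0.4, -0.7]
grip_width: 0.653
gripper_force: 0.0
```

>>> step_arm:
  rows:
    - {"dp": [-0.34,-0.848,0],"rot": [0,0,0],"fingers": 0.65}
    - {"dp": [-0.34,-0.848,0],"rot": [0,0,0],"fingers": 0.65}
    - {"dp": [0,0,0],"rot": [0,0,0],"fingers": 0.65}
    - {"dp": [0,0,0],"rot": [0,0,0],"fingers": 0.65}

```text
t: 29.5
tool_pos: [0.5635, 0.008, 0.0701]
ee_rot: [-180.0, -0.0, 169.6]
contact_force: [0.1, 0.6, 1.0]
grip_width: 0.649
gripper_force: 0.0
```

```bash
python3 plan.py .564,.008,-.016,169.6,4
```

```text
now [0.5635 0.008  0.0701] [-1.8000e+02 -5.0000e-02  1.6959e+02] 29.5
4 x dp [-0.005, 0.001, 0.861] rot -0.0
```

>>> step_arm:
  rows:
    - {"dp": [-0.005,0,0.87],"rot": [0,0,0],"fingers": 0.65}
    - {"dp": [-0.005,0,0.87],"rot": [0,0,0],"fingers": 0.65}
    - {"dp": [-0.005,0,0.87],"rot": [0,0,0],"fingers": 0.65}
    - {"dp": [-0.005,0,0.87],"rot": [0,0,0],"fingers": 0.65}
    - {"dp": [0,0,0],"rot": [0,0,0],"fingers": 0.65}
    - {"dp": [0,0,0],"rot": [0,0,0],"fingers": 0.15}
    - {"dp": [0,0,0],"rot": [0,0,0],"fingers": 0.15}
    - {"dp": [0,0,0],"rot": [0,0,0],"fingers": 0.15}
    - {"dp": [0,0,0],"rot": [0,0,0],"fingers": 0.15}

```text
t: 30.62
tool_pos: [0.5651, 0.0081, -0.0156]
ee_rot: [180.0, 0.1, 169.6]
contact_force: [-1.9, 1.7, 6.9]
grip_width: 0.394
gripper_force: 30.0
```

```bash
python3 plan.py .564,.008,.045,169.6,3 .61,-.31,.13,169.6,16
```

```text
now [ 0.5651  0.0081 -0.0156] [1.7999e+02 6.0000e-02 1.6962e+02] 30.62
3 x dp [0.015, -0.004, -0.808] rot 0.001
16 x dp [-0.257, -0.761, -0.213] rot -0.0
```

>>> step_arm:
  rows:
    - {"dp": [0,0,-0.6],"rot": [0,0,0],"fingers": 0.15}
    - {"dp": [0,0,-1],"rot": [0,0,0],"fingers": 0.15}
    - {"dp": [0,0,-0.8],"rot": [0,0,0],"fingers": 0.15}
    - {"dp": [-0.257,-0.761,-0.213],"rot": [0,0,0],"fingers": 0.15}
    - {"dp": [-0.257,-0.761,-0.213],"rot": [0,0,0],"fingers": 0.15}
    - {"dp": [-0.257,-0.761,-0.213],"rot": [0,0,0],"fingers": 0.15}
    - {"dp": [-0.257,-0.761,-0.213],"rot": [0,0,0],"fingers": 0.15}
    - {"dp": [-0.257,-0.761,-0.213],"rot": [0,0,0],"fingers": 0.15}
    - {"dp": [-0.257,-0.761,-0.213],"rot": [0,0,0],"fingers": 0.15}
    - {"dp": [-0.257,-0.761,-0.213],"rot": [0,0,0],"fingers": 0.15}
    - {"dp": [-0.257,-0.761,-0.213],"rot": [0,0,0],"fingers": 0.15}
    - {"dp": [-0.257,-0.761,-0.213],"rot": [0,0,0],"fingers": 0.15}

```text
t: 32.12
tool_pos: [0.5908, -0.1721, 0.0919]
ee_rot: [-180.0, -0.0, 169.6]
contact_force: [0.1, -0.1, -1.8]
grip_width: 0.398
gripper_force: 30.0
```

>>> step_arm:
  rows:
    - {"dp": [-0.257,-0.761,-0.213],"rot": [0,0,0],"fingers": 0.15}
    - {"dp": [-0.257,-0.761,-0.213],"rot": [0,0,0],"fingers": 0.15}
    - {"dp": [-0.257,-0.761,-0.213],"rot": [0,0,0],"fingers": 0.15}
    - {"dp": [-0.257,-0.761,-0.213],"rot": [0,0,0],"fingers": 0.15}
    - {"dp": [-0.257,-0.761,-0.213],"rot": [0,0,0],"fingers": 0.15}
    - {"dp": [-0.257,-0.761,-0.213],"rot": [0,0,0],"fingers": 0.15}
    - {"dp": [-0.257,-0.761,-0.213],"rot": [0,0,0],"fingers": 0.15}
    - {"dp": [0,0,0],"rot": [0,0,0],"fingers": 0.15}
    - {"dp": [0,0,0],"rot": [0,0,0],"fingers": 0.15}

```text
t: 33.25
tool_pos: [0.6107, -0.3097, 0.1285]
ee_rot: [180.0, -0.0, 169.6]
contact_force: [-0.1, -0.1, -0.8]
grip_width: 0.398
gripper_force: 30.0
```

```bash
python3 snap.py wrist w4; python3 -c "
import cv2;i=cv2.imread('pics/w4.png');i=i[:400,90:490];cv2.imwrite('pics/w4c.png',cv2.resize(i,None,fx=1.5,fy=1.5,interpolation=2))"
```

```text
(no output)
```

View pics/w4c.png

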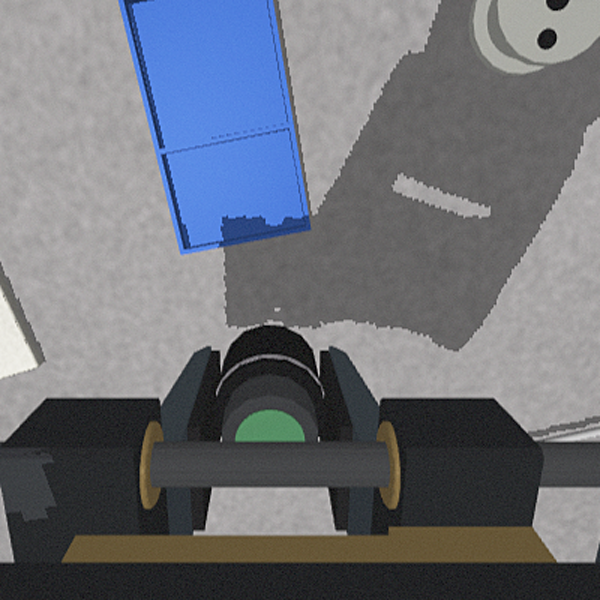

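```bash
python3 - <<'E'
from h import *
from scipy.optimize import least_squares
W=rec(*pickle.load(open("w4.pkl","rb")))
g=lambda u:plane(W,(u[0]/1.5+90,u[1]/1.5),.012)[:2]
C=[(g((183,253)),(.0755,-.043)),(g((311,228)),(.0755,.043)),(g((160,151)),(.011,-.040)),(g((291,127)),(.011,.040))]
E=[(g((122,2)),-.043),(g((277,2)),.043),(g((311,228)),.043)]
def res(p):
    c,s=np.cos(p[2]),np.sin(p[2]);L=lambda P:np.array([c*(P[0]-p[0])+s*(P[1]-p[1]),-s*(P[0]-p[0])+c*(P[1]-p[1])])
    return np.r_[np.concatenate([L(P)-l for P,l in C]),[L(P)[1]-y for P,y in E]]*1000
r=least_squares(res,[.5,-.31,0]);p=r.x;print(p.round(4),np.degrees(p[2]).round(2),r.fun.round(1))
for n,x in(("large",-.0315),("small",.0425)):print(n,(p[:2]+x*np.array([np.cos(p[2]),np.sin(p[2])])).round(4))
d=pickle.load(open("d0.pkl","rb"));I=rec(*d["side"])
print(proj(I,np.array([[p[0]+np.cos(p[2])*x-np.sin(p[2])*y,p[1]+np.sin(p[2])*x+np.cos(p[2])*y,.012] for x,y in((-.0755,.043),(.0755,.043),(.0755,-.043),(-.0755,-.043))])).round(0).tolist())
o=g((545,40));print("big holes .04",plane(W,(547/1.5+90,39/1.5),.04),plane(W,(558/1.5+90,2/1.5),.04))
E
```

```text
[ 0.5007 -0.3185 -0.001 ] -0.06 [-0.2  1.3 -1.2 -0.4  0.3 -1.2  1.1  0.1  0.1  0.5 -0.4]
large [ 0.4692 -0.3185]
small [ 0.5432 -0.3186]
[[209.0, 330.0], [301.0, 311.0], [318.0, 353.0], [217.0, 375.0]]
big holes .04 [ 0.4958015  -0.13972472  0.04      ] [ 0.47944155 -0.13371775  0.04      ]
```

```bash
python3 - <<'E'
from h import *
d=pickle.load(open("d0.pkl","rb"));I=rec(*d["side"])
f=d["side"][0]["frame"].astype(int);m=((f[...,0]>f[...,2]+60)&(f[...,0]>90)).astype(np.uint8);m[:300]=0
c=max(cv2.findContours(m,0,2)[0],key=cv2.contourArea);h=cv2.convexHull(c)
q=cv2.approxPolyDP(h,6,True)[:,0];print(q.tolist())
w=pickle.load(open("w4.pkl","rb"));W=rec(*w);f=w[0]["frame"].astype(int);m=((f[...,0]>f[...,2]+60)&(f[...,0]>90)).astype(np.uint8)
c=max(cv2.findContours(m,0,2)[0],key=cv2.contourArea);q2=cv2.approxPolyDP(cv2.convexHull(c),4,True)[:,0];print(q2.tolist())
for k,Q in((I,q),(W,q2)):print([plane(k,u,.012)[:2].round(4).tolist() for u in Q])
E
```

```text
[[301, 313], [316, 358], [219, 380], [210, 331]]
[[271, 0], [296, 152], [210, 169], [169, 0]]
[[0.5755, -0.279], [0.5703, -0.3701], [0.4268, -0.3708], [0.4264, -0.2789]]
[[0.4443, -0.2779], [0.5748, -0.2773], [0.5759, -0.3623], [0.4286, -0.3631]]
```

```bash
python3 plan.py .5432,-.319,.05,180,5 .5432,-.319,-.0105,180,4
```

```text
now [ 0.6106 -0.3094  0.1285] [ 1.7998e+02 -4.0000e-02  1.6963e+02] 33.3
5 x dp [0.529, -0.135, 0.628] rot -0.207
4 x dp [-0.0, -0.0, 0.605] rot -0.0
```

>>> step_arm:
  rows:
    - {"dp": [0.529,-0.135,0.628],"rot": [0,0,-0.207],"fingers": 0.15}
    - {"dp": [0.529,-0.135,0.628],"rot": [0,0,-0.207],"fingers": 0.15}
    - {"dp": [0.529,-0.135,0.628],"rot": [0,0,-0.207],"fingers": 0.15}
    - {"dp": [0.529,-0.135,0.628],"rot": [0,0,-0.207],"fingers": 0.15}
    - {"dp": [0.529,-0.135,0.628],"rot": [0,0,-0.207],"fingers": 0.15}
    - {"dp": [0,0,0],"rot": [0,0,0],"fingers": 0.15}
    - {"dp": [0,0,0.6],"rot": [0,0,0],"fingers": 0.15}
    - {"dp": [0,0,0.6],"rot": [0,0,0],"fingers": 0.15}
    - {"dp": [0,0,0.6],"rot": [0,0,0],"fingers": 0.15}
    - {"dp": [0,0,0.5],"rot": [0,0,0],"fingers": 0.15}
    - {"dp": [0,0,0],"rot": [0,0,0],"fingers": 0.15}
    - {"dp": [0,0,0],"rot": [0,0,0],"fingers": 0.15}

```text
t: 34.8
tool_pos: [0.5437, -0.3197, -0.007]
ee_rot: [-180.0, 0.0, 180.0]
contact_force: [0.3, -0.6, -1.3]
grip_width: 0.397
gripper_force: 30.0
```

>>> step_arm:
  rows:
    - {"dp": [0,0,0.08],"rot": [0,0,0],"fingers": 0.15}
    - {"dp": [0,0,0],"rot": [0,0,0],"fingers": 0.15}

```text
t: 35.05
tool_pos: [0.5435, -0.3196, -0.009]
ee_rot: [-180.0, 0.0, 180.0]
contact_force: [0.5, 0.7, -1.3]
grip_width: 0.398
gripper_force: 30.0
```

>>> step_arm:
  rows:
    - {"dp": [0,0,0.04],"rot": [0,0,0],"fingers": 0.15}
    - {"dp": [0,0,0],"rot": [0,0,0],"fingers": 0.15}

```text
t: 35.3
tool_pos: [0.5434, -0.3195, -0.0102]
ee_rot: [180.0, -0.0, 180.0]
contact_force: [-0.3, -0.2, -1.8]
grip_width: 0.396
gripper_force: 30.0
```

>>> step_arm:
  rows:
    - {"dp": [0,0,0.08],"rot": [0,0,0],"fingers": 0.15}
    - {"dp": [0,0,0],"rot": [0,0,0],"fingers": 0.15}

```text
t: 35.55
tool_pos: [0.5433, -0.3194, -0.0124]
ee_rot: [180.0, -0.0, 180.0]
contact_force: [-0.7, -0.1, -2.5]
grip_width: 0.4
gripper_force: 30.0
```

>>> step_arm:
  rows:
    - {"dp": [0,0,0.04],"rot": [0,0,0],"fingers": 0.15}
    - {"dp": [0,0,0],"rot": [0,0,0],"fingers": 0.15}

```text
t: 35.8
tool_pos: [0.5434, -0.3195, -0.0126]
ee_rot: [180.0, -0.0, 180.0]
contact_force: [-4.0, 2.3, 9.8]
grip_width: 0.395
gripper_force: 30.0
```

>>> step_arm:
  rows:
    - {"dp": [0,0,0],"rot": [0,0,0],"fingers": 0.62}
    - {"dp": [0,0,0],"rot": [0,0,0],"fingers": 0.62}
    - {"dp": [0,0,0],"rot": [0,0,0],"fingers": 0.62}
    - {"dp": [0,0,-0.4],"rot": [0,0,0],"fingers": 0.65}
    - {"dp": [0,0,-1],"rot": [0,0,0],"fingers": 0.65}
    - {"dp": [0,0,-1],"rot": [0,0,0],"fingers": 0.65}
    - {"dp": [0,0,-1],"rot": [0,0,0],"fingers": 0.95}
    - {"dp": [0,0,0],"rot": [0,0,0],"fingers": 0.95}

```text
t: 36.8
tool_pos: [0.5447, -0.3203, 0.0742]
ee_rot: [-179.9, 0.2, 180.0]
contact_force: [0.6, 0.7, -0.1]
grip_width: 0.836
gripper_force: 0.0
```

```bash
python3 plan.py .4775,-.1333,.07,180,9 .4775,-.1333,-.016,180,4
```

```text
now [ 0.5447 -0.3203  0.0742] [-179.89    0.18  179.97] 36.8
9 x dp [0.299, 0.831, 0.019] rot -0.0
4 x dp [-0.0, -0.0, 0.86] rot -0.0
```

>>> step_arm:
  rows:
    - {"dp": [0.299,0.831,0],"rot": [0,0,0],"fingers": 0.95}
    - {"dp": [0.299,0.831,0],"rot": [0,0,0],"fingers": 0.95}
    - {"dp": [0.299,0.831,0],"rot": [0,0,0],"fingers": 0.95}
    - {"dp": [0.299,0.831,0],"rot": [0,0,0],"fingers": 0.95}
    - {"dp": [0.299,0.831,0],"rot": [0,0,0],"fingers": 0.95}
    - {"dp": [0.299,0.831,0],"rot": [0,0,0],"fingers": 0.95}
    - {"dp": [0.299,0.831,0],"rot": [0,0,0],"fingers": 0.95}
    - {"dp": [0.299,0.831,0],"rot": [0,0,0],"fingers": 0.95}
    - {"dp": [0.299,0.831,0],"rot": [0,0,0],"fingers": 0.95}
    - {"dp": [0,0,0],"rot": [0,0,0],"fingers": 0.95}
    - {"dp": [0,0,0],"rot": [0,0,0],"fingers": 0.95}

```text
t: 38.17
tool_pos: [0.4767, -0.1326, 0.072]
ee_rot: [-180.0, 0.0, 180.0]
contact_force: [-0.1, -0.7, -0.2]
grip_width: 0.944
gripper_force: 0.0
```

```bash
python3 plan.py .4775,-.1333,-.016,180,4; python3 - <<'E'
# numeric check of the reel under the gripper: white blob seen between the fingers
from h import *
from cell import robot
s=robot.state();c=robot.capture("wrist");W=rec(c,s);f=c["frame"].astype(int)
for z in(.04,):print(proj(W,[[.4775,-.1333,z],[.4775-.031,-.1333,z],[.4775,-.1333+.031,z],[.4775,-.1333-.031,z]]).round(0).tolist())
r=f[200:300,150:400].min(2);
for y in(180,200,220,240,260,280):
    v=np.where(f[y,150:400].min(1)>205)[0]+150;print(y,(v.min(),v.max(),len(v)) if len(v) else None)
E
```

```text
now [ 0.4767 -0.1326  0.072 ] [-1.7999e+02  3.0000e-02  1.7999e+02] 38.17
4 x dp [-0.008, -0.007, 0.88] rot -0.0
[[269.0, 222.0], [269.0, 182.0], [310.0, 222.0], [228.0, 222.0]]
180 (np.int64(152), np.int64(287), 51)
200 (np.int64(160), np.int64(300), 56)
220 (np.int64(150), np.int64(307), 63)
240 (np.int64(150), np.int64(301), 52)
260 (np.int64(193), np.int64(346), 81)
280 (np.int64(194), np.int64(345), 99)
```

>>> step_arm:
  rows:
    - {"dp": [-0.005,-0.007,0.88],"rot": [0,0,0],"fingers": 0.95}
    - {"dp": [-0.005,-0.007,0.88],"rot": [0,0,0],"fingers": 0.95}
    - {"dp": [-0.005,-0.007,0.88],"rot": [0,0,0],"fingers": 0.95}
    - {"dp": [-0.005,-0.007,0.88],"rot": [0,0,0],"fingers": 0.95}
    - {"dp": [0,0,0],"rot": [0,0,0],"fingers": 0.95}
    - {"dp": [0,0,0],"rot": [0,0,0],"fingers": 0.4}
    - {"dp": [0,0,0],"rot": [0,0,0],"fingers": 0.4}
    - {"dp": [0,0,0],"rot": [0,0,0],"fingers": 0.4}
    - {"dp": [0,0,0],"rot": [0,0,0],"fingers": 0.4}
    - {"dp": [0,0,0],"rot": [0,0,0],"fingers": 0.4}

```text
t: 39.48
tool_pos: [0.4772, -0.1333, -0.0156]
ee_rot: [-180.0, 0.1, 180.0]
contact_force: [-2.3, 0.4, 8.7]
grip_width: 0.654
gripper_force: 30.0
```

```bash
python3 plan.py .4775,-.1333,.05,180,3 .469,-.319,.05,180,9
```

```text
now [ 0.4772 -0.1333 -0.0156] [-1.7998e+02  5.0000e-02  1.7997e+02] 39.48
3 x dp [-0.004, 0.001, -0.874] rot -0.001
9 x dp [0.038, -0.825, -0.0] rot -0.0
```

>>> step_arm:
  rows:
    - {"dp": [0,0,-0.6],"rot": [0,0,0],"fingers": 0.4}
    - {"dp": [0,0,-1],"rot": [0,0,0],"fingers": 0.4}
    - {"dp": [0,0,-1],"rot": [0,0,0],"fingers": 0.4}
    - {"dp": [0.035,-0.825,0],"rot": [0,0,0],"fingers": 0.4}
    - {"dp": [0.035,-0.825,0],"rot": [0,0,0],"fingers": 0.4}
    - {"dp": [0.035,-0.825,0],"rot": [0,0,0],"fingers": 0.4}
    - {"dp": [0.035,-0.825,0],"rot": [0,0,0],"fingers": 0.4}
    - {"dp": [0.035,-0.825,0],"rot": [0,0,0],"fingers": 0.4}
    - {"dp": [0.035,-0.825,0],"rot": [0,0,0],"fingers": 0.4}
    - {"dp": [0.035,-0.825,0],"rot": [0,0,0],"fingers": 0.4}
    - {"dp": [0.035,-0.825,0],"rot": [0,0,0],"fingers": 0.4}
    - {"dp": [0.035,-0.825,0],"rot": [0,0,0],"fingers": 0.4}

```text
t: 40.98
tool_pos: [0.4686, -0.3202, 0.0487]
ee_rot: [180.0, -0.0, 180.0]
contact_force: [0.6, -0.4, -1.4]
grip_width: 0.658
gripper_force: 30.0
```

>>> step_arm:
  rows:
    - {"dp": [0,0,0],"rot": [0,0,0],"fingers": 0.4}
    - {"dp": [0,0,0],"rot": [0,0,0],"fingers": 0.4}

```text
t: 41.22
tool_pos: [0.4685, -0.3186, 0.0486]
ee_rot: [180.0, -0.0, 180.0]
contact_force: [0.2, 0.7, -0.9]
grip_width: 0.66
gripper_force: 30.0
```

```bash
python3 plan.py .469,-.319,-.0095,180,4; python3 - <<'E'
from h import *
from cell import robot
s=robot.state();c=robot.capture("scene");
c2=robot.capture("side");k=rec(c2,s);f=c2["frame"]
print(proj(k,[s['tool_pos']+[0,0,.056]]).round(0))
m=np.zeros((440,800,3),np.uint8);m[:400,:400]=cv2.resize(f[230:390,180:340],None,fx=2.5,fy=2.5,interpolation=2);m[:400,400:800]=cv2.resize(c["frame"][90:250,110:270],None,fx=2.5,fy=2.5,interpolation=2)
cv2.imwrite("pics/m6.png",m)
E
```

```text
now [ 0.4685 -0.3186  0.0486] [ 1.7998e+02 -3.0000e-02  1.7996e+02] 41.23
4 x dp [-0.005, -0.004, 0.581] rot -0.001
[[238. 301.]]
```

>>> step_arm:
  rows:
    - {"dp": [-0.005,0,0.58],"rot": [0,0,0],"fingers": 0.4}
    - {"dp": [-0.005,0,0.58],"rot": [0,0,0],"fingers": 0.4}
    - {"dp": [-0.005,0,0.58],"rot": [0,0,0],"fingers": 0.4}
    - {"dp": [-0.005,0,0.58],"rot": [0,0,0],"fingers": 0.4}
    - {"dp": [0,0,0.05],"rot": [0,0,0],"fingers": 0.4}
    - {"dp": [0,0,0],"rot": [0,0,0],"fingers": 0.4}

```text
t: 42.08
tool_pos: [0.4693, -0.3189, -0.0105]
ee_rot: [180.0, -0.0, 180.0]
contact_force: [-0.7, -0.0, -1.1]
grip_width: 0.658
gripper_force: 30.0
```

>>> step_arm:
  rows:
    - {"dp": [0,0,0.04],"rot": [0,0,0],"fingers": 0.4}
    - {"dp": [0,0,0],"rot": [0,0,0],"fingers": 0.4}

```text
t: 42.32
tool_pos: [0.4695, -0.319, -0.0111]
ee_rot: [-180.0, 0.0, 180.0]
contact_force: [0.8, 0.3, -2.0]
grip_width: 0.659
gripper_force: 30.0
```

>>> step_arm:
  rows:
    - {"dp": [0,0,0.04],"rot": [0,0,0],"fingers": 0.4}
    - {"dp": [0,0,0],"rot": [0,0,0],"fingers": 0.4}

```text
t: 42.58
tool_pos: [0.4693, -0.3188, -0.0124]
ee_rot: [-180.0, 0.0, 180.0]
contact_force: [0.3, 0.4, -1.3]
grip_width: 0.656
gripper_force: 30.0
```

>>> step_arm:
  rows:
    - {"dp": [0,0,0.03],"rot": [0,0,0],"fingers": 0.4}
    - {"dp": [0,0,0],"rot": [0,0,0],"fingers": 0.4}

```text
t: 42.82
tool_pos: [0.4693, -0.3188, -0.0126]
ee_rot: [180.0, -0.0, 180.0]
contact_force: [-5.0, 3.0, 14.1]
grip_width: 0.654
gripper_force: 30.0
```

>>> step_arm:
  rows:
    - {"dp": [0,0,0.03],"rot": [0,0,0],"fingers": 0.4}
    - {"dp": [0,0,0],"rot": [0,0,0],"fingers": 0.4}

```text
t: 43.08
tool_pos: [0.4693, -0.3188, -0.0127]
ee_rot: [180.0, -0.0, 180.0]
contact_force: [-8.1, 5.9, 26.3]
grip_width: 0.655
gripper_force: 30.0
```

Floor contact. Release, lift and back away to look.

>>> step_arm:
  rows:
    - {"dp": [0,0,-0.04],"rot": [0,0,0],"fingers": 0.85}
    - {"dp": [0,0,0],"rot": [0,0,0],"fingers": 0.9}
    - {"dp": [0,0,0],"rot": [0,0,0],"fingers": 0.9}
    - {"dp": [0,0,-0.4],"rot": [0,0,0],"fingers": 0.9}
    - {"dp": [0,0,-1],"rot": [0,0,0],"fingers": 0.9}
    - {"dp": [0,0,-1],"rot": [0,0,0],"fingers": 0.9}
    - {"dp": [0,0,-1],"rot": [0,0,0],"fingers": 0.9}
    - {"dp": [0,0,-1],"rot": [0,0,0],"fingers": 0.9}

```text
t: 44.08
tool_pos: [0.4693, -0.3188, 0.0985]
ee_rot: [-180.0, 0.0, 180.0]
contact_force: [-0.5, -0.6, 0.2]
grip_width: 0.902
gripper_force: 0.0
```

>>> step_arm:
  rows:
    - {"dp": [-1,0.8,-0.5],"rot": [0,0,0],"fingers": 0.9}
    - {"dp": [-1,0.8,-0.5],"rot": [0,0,0],"fingers": 0.9}
    - {"dp": [-1,0.8,-0.5],"rot": [0,0,0],"fingers": 0.9}
    - {"dp": [-1,0.8,0],"rot": [0,0,0],"fingers": 0.9}
    - {"dp": [-1,0.8,0],"rot": [0,0,0],"fingers": 0.9}
    - {"dp": [-1,0.8,0],"rot": [0,0,0],"fingers": 0.9}
    - {"dp": [-1,0.8,0],"rot": [0,0,0],"fingers": 0.9}
    - {"dp": [-1,0.8,0],"rot": [0,0,0],"fingers": 0.9}
    - {"dp": [0,0.8,0],"rot": [0,0,0],"fingers": 0.9}
    - {"dp": [0,0.8,0],"rot": [0,0,0],"fingers": 0.9}
    - {"dp": [0,0,0],"rot": [0,0,0],"fingers": 0.9}
    - {"dp": [0,0,0],"rot": [0,0,0],"fingers": 0.9}

```text
t: 45.58
tool_pos: [0.669, -0.1191, 0.1348]
ee_rot: [-180.0, 0.0, 180.0]
contact_force: [-0.3, -0.3, -0.1]
grip_width: 0.902
gripper_force: 0.0
```

```bash
python3 snap.py scene s9; python3 snap.py side i9; python3 - <<'E'
import cv2,numpy as np
s,i=cv2.imread("pics/s9.png"),cv2.imread("pics/i9.png")
r=lambda a,f:cv2.resize(a,None,fx=f,fy=f,interpolation=2)
m=np.zeros((600,800,3),np.uint8)
m[:300,:390]=r(i[290:390,200:330],3);m[300:600,:400]=r(i[120:220,155:288+0][:, :133],3)[:,:400] if 0 else 0
a=r(i[130:215,155:265],3.6);m[300:300+min(300,a.shape[0]),:a.shape[1]]=a[:300]
b=r(s[200:300,390:510],3);m[:300,420:780]=b
c=r(s,.65);m[310:310+273,410:410+364]=c
cv2.imwrite("pics/m9.png",m)
E
```

```text
(no output)
```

View pics/m9.png

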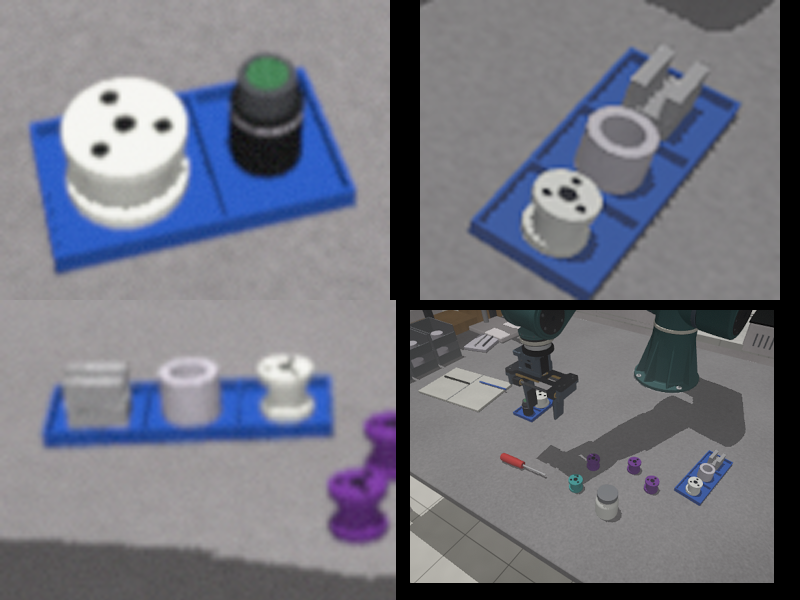

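All five parts stand upright in their pockets: the big reel and lens tube in tray2, and the block, sleeve and small reel one to a pocket in tray3. The bottle and screwdriver haven't moved, and the gripper is clear.

```bash
python3 -c "
from cell import robot
print(robot.finish_job())"
```

```text
the job is handed in; nothing more can be done
None
```

Both kits are made up and handed in: the last pictures show all five parts upright in their pockets and the bottle and screwdriver where they were, but no verdict came back.

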